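# Open the desk safe with code and key

### The arm

A 7-joint arm with a two-finger parallel gripper is mounted at the origin on a cart in front of the work surface, level with it; the furniture and walls round the work are solid. World frame = base frame: x ahead of the robot, y to its left, z up, the work surface at z = 0. Lengths are in m, angles in degrees, forces in N, time in s.
With the tool pointing down it reaches from about 0.425 to 1.025 m from the base axis. Payload 9.4 kg.
Tool frame: the origin (TCP) lies at the very end of the fingers, on their centre line; the grasp point (between the pads) lies behind it (r.hold_point_z is the y of the grasp point in the tool frame, in m); y points along the fingers, x is the direction in which the jaws open and shut, and the axes are right-handed (so a half turn about y gives the same grasp; the last joint's range is limited). The gripper opens to 93 mm and grips with 3 to 60 N. Pads are 15 mm wide; open, the fingers measure 128 mm over their backs; the gripper's body (75 mm by 188 mm) begins 65 mm behind the grasp point.
Start: joints at [71.007, 34.337, -0.143, 91.639, 0.103, 54.024, -4.572], TCP at [0.183, -0.702, 0.19] pointing down, gripper open.
Joint ranges: [-147.43, 147.43], [-19.82, 112.94], [-74.19, 73.91], [6.32, 146.72], [-59.91, 239.91], [6.04, 106.73], [-150.56, 150.56]. Speed limits (degrees/s): [127.2, 127.2, 172.46, 172.46, 180, 180, 180].

### API

Orientations are given as a 3x3 rotation matrix whose columns are the frame's x, y, z axes.
In Python, from rig import monitor, optics, sign_off, r gives the robot as it stands.
- The arm moves only by the tool carry_out, never from a script. Its argument "deltas" is a list of rows, each an object with "delta_pos": the shift along the tool's x, y, z normalised to -1 to 1, where 1 is 800 mm, a list of three; "delta_rot": the turn, a rotation vector about the tool's x, y, z normalised to -1 to 1, where 1 is 45 degrees, a list of three. In form: [{"delta_pos": [x, y, z], "delta_rot": [ax, ay, az]}, ...]. A call has exactly 5 rows; each row shifts and turns the pose as measured when the row begins, along the tool's axes as they then stand; what a row does not reach is not made up. A row lasts 1/10 s, in which the tool goes at most 50 mm and 8.59 degrees, less where a joint would pass 70% of its speed; a pose out of reach is approached as far as the arm can. A call with a number of a shift or a turn outside -1 to 1 is refused whole. A call with a gripper value outside its range is refused whole. "hand" is the opening, from 0 (shut) to 1 (fully open), set as the call begins (left out, the last holds). The fingers move at their own pace and stop on an object; "grip_force" is the grip in N (left out, the last holds). Time passes only in rows, so rows that do not move let the fingers close, or fill a call up. It gives the time, the measured TCP pose, the force and the opening at its end, in the units of the state.
- monitor.get_state(): the state, without advancing time (a new reading comes with each control period).
- optics.snapshot(name): name is "scene" or "top" or "wrist"; returns a dict with "frame" (480x640x3 uint8, red, green, blue), "z_map" (480x640 float32, m along the optical axis (not along the pixel's ray), 0 where there is no reading), "camera_matrix" (3x3 intrinsics, pixels), "world_from_camera" (4x4, takes a point from camera to world coordinates); the wrist camera has in their place "hand_eye" (4x4, takes a point from camera to tool coordinates, whose origin is the TCP and whose axes are the tool frame's). Camera axes: x right, y up, looking along -z (the intrinsics and any distortion apply to the point x, -y, -z); pixel columns grow to the right and rows downward; lengths in m; the calibration is good to about 2 mm. The wrist camera is an equidistant fisheye: a pixel r from the principal point sees the ray r / f radians off the axis. A picture is of the moment at which its call begins: read the wrist's pose just before it.
- sign_off(): hands the job in, once; it reports no verdict.
The state is a dict: "time": time; "qpos": joint angles; "qvel": joint speeds; "effort": joint torques, N m; "tcp_pos": TCP position; "ee_rot": TCP orientation; "wrist_force": force on the tool from outside, world axes, zero at the start; "wrist_torque": the same for the moment, N m; "opening": finger opening in m.
Only numpy, scipy, OpenCV 4.12 (cv2) and the standard library are available. Lean on these libraries where they do the work, as an engineer would, in place of code of your own. Each camera call takes 0.05 s, during which the arm holds its last target.

### The job

Open up the grey desk safe: press its three push keys fully down one at a time - first the round one, then the square one, then the long bar, letting each come back up before the next - then take the steel key from the wooden block and push it fully home into the lock on top of the safe, rocking it a little if the pins stick. Turn the key clockwise (seen from above) a quarter turn to its stop and finish while still gripping it and holding it turned against the lock's return spring, so that the bolt stays back for a colleague; leave the stapler, tape roll, hand stamp and clip tub where they are.

Things in the scene. Friction and masses are not known exactly. Their poses are not given: they have to be found in the camera images.
- safe: Fixed grey steel desk safe, 180 x 280 x 100 mm (own x, y, z); origin at the centre of its underside, its drawer front with a bar handle faces own -x. On its flat top (z = 100 mm) are, along own y, the lock at y = -85 mm and the three push keys at y = -10, 45 and 100 mm (any order).
- round_top (a point): Centre of the top face of the round push key (24 mm diameter, grey plastic), which stands about 10 mm out of its black seat, its top 13.5 mm above the safe's top. It moves with the key.
- square_top (a point): The same point of the square push key (22 x 22 mm).
- bar_top (a point): The same point of the long bar push key (40 mm along the safe's x, 13 mm wide).
- round_key (a joint): Travel of the round push key in m: 0 up, 0.005 fully down. It springs back; about 1 N starts it, about 5 N holds it fully down. It counts as pressed beyond 0.0035 and as up below 0.0015.
- square_key (a joint): The same for the square push key.
- bar_key (a joint): The same for the bar push key.
- key_stand: Fixed wooden block, 60 x 50 x 36 mm, origin at the centre of its underside; the key stands upright in a plain vertical slot in its middle, 33 mm deep, and lifts straight out.
- key: Loose flat steel key, about 40 g, standing bow up, 64 mm long. Origin at the tip of the blade, own +z up the key to the bow. From the tip: blade 14 mm wide (own x) x 4 mm thick (own y) with a rounded end from z = 0 to 30 mm; shoulder 19 x 7.5 mm from 30 to 34 mm; flat bow 28 mm wide (x) x 6 mm thick (y) from 34 to 64 mm, to be pinched across its 6 mm thickness from above. Symmetrical: it works turned by half a turn too.
- key_tip (a point): The tip of the key's blade, at the key's origin.
- keyway (a point): Centre of the keyway's mouth in the brass lock plug, 106 mm above the desk, flush in a steel bezel ring 54 mm across that stands 7 mm above the safe's top. Its axes turn with the plug: z up, x along the long side of the slot. The slot is 15.6 mm (x) by 5.6 mm (y) and goes down 38 mm; the key is home when its shoulder rests on the mouth (its tip 30 mm below). With joint lock_plug at 0 the slot's long side lies along the safe's x.
- lock_plug (a joint): Turn of the lock plug in rad: 0 at rest, growing clockwise seen from above, stop at 1.48. A spring drives it back to 0 (0.02 N m at rest, 0.07 N m at the stop). Two sprung, sticky side pins 11 and 21 mm below the mouth resist the blade: pushing it in takes up to about 18 N; rocking it by 0.05 rad about its long axis and pushing again frees it. The key has up to 0.12 rad of rotary play in the slot.
- stapler: Bystander: stapler 34 x 139 x 52 mm, lying right of the safe; origin at the centre of its underside.
- tape_roll: Bystander: roll of brown tape, 92 mm across, 48 mm high; origin at the centre of its underside.
- stamp: Bystander: hand stamp 27 x 48 x 66 mm, behind and left of the safe; origin at the centre of its underside.
- clip_tub: Bystander: tub of paper clips, 62 mm across, 36 mm high; origin at the centre of its underside.

How it is judged (in metres and radians):
On the way, in this order (a step that is already met when the one before it is completed fails the run):
1. round push key fully down, the other two up (value of joint round_key above 0.0035 m and value of joint each of square_key, bar_key below 0.0015 m), for 0.05 s.
2. square push key fully down, the other two up (value of joint square_key above 0.0035 m and value of joint each of round_key, bar_key below 0.0015 m), for 0.05 s.
3. bar push key fully down, the other two up (value of joint bar_key above 0.0035 m and value of joint each of round_key, square_key below 0.0015 m), for 0.05 s.
4. key fully home in the lock, not yet turned, all push keys up (z of key_tip in the frame of keyway below -0.0265 m and horizontal distance between key_tip and keyway below 0.004 m and angle between the z axis of key and the z axis of keyway, either way round below 0.12 rad and angle between the x axis of key and the x axis of keyway, either way round below 0.35 rad and value of joint lock_plug below 0.4 rad and value of joint each of round_key, square_key, bar_key below 0.0015 m), for 0.1 s.
5. key turned a quarter turn, fully home (z of key_tip in the frame of keyway below -0.0265 m and horizontal distance between key_tip and keyway below 0.004 m and angle between the z axis of key and the z axis of keyway, either way round below 0.12 rad and angle between the x axis of key and the x axis of keyway, either way round below 0.35 rad and value of joint lock_plug above 1.25 rad), for 0.3 s.
At the end, for the whole second after the job is handed in: Key home in the keyway (tip 26.5 mm or more below the mouth, within 4 mm of its centre, upright within 0.12 rad, in line with the slot), gripped with over 2 N, lock plug held still beyond 1.25 rad of 1.48; push keys up; each bystander within 30 mm of its start (all of step 5 and velocity of joint lock_plug below 0.3 rad/s and contact force between the fingers and key above 2 N and value of joint each of round_key, square_key, bar_key below 0.0015 m and distance of each of stapler, tape_roll, stamp, clip_tub from where it was at the start of the episode below 0.03 m); the arm keeps its last pose, push and grip.
It fails at once if two push keys down at once (value of joint each of round_key, square_key above 0.0025 m or value of joint each of round_key, bar_key above 0.0025 m or value of joint each of square_key, bar_key above 0.0025 m).
It fails at once if stapler moved or knocked over (distance of stapler from where it was at the start of the episode above 0.03 m or angle between stapler's own z axis and vertical above 0.5 rad).
It fails at once if tape roll moved or knocked over (distance of tape_roll from where it was at the start of the episode above 0.03 m or angle between tape_roll's own z axis and vertical above 0.5 rad).
It fails at once if hand stamp moved or knocked over (distance of stamp from where it was at the start of the episode above 0.03 m or angle between stamp's own z axis and vertical above 0.5 rad).
It fails at once if paper-clip tub moved or knocked over (distance of clip_tub from where it was at the start of the episode above 0.03 m or angle between clip_tub's own z axis and vertical above 0.5 rad).
It also fails if it takes over 67 s, if anything falls off the work surface, if the arm or the gripper's body presses on something with over 40 N, if the wrist force passes 120 N, or if a joint passes its speed limit or range.

## Working session

There is one attempt and no reset: what is moved stays moved. The work goes in short steps, Python scripts to look and compute and a tool call to move; the robot and the scene stay as the last step left them, time stands still between calls to the robot, and variables do not carry over. Pictures are saved under pics/ and viewed, and the job is handed in when it is done.

Besides the shell and the picture viewer there is one more tool, called after ">>>" as name([rows], argument=value, ...), one row to a line, values as JSON. carry_out: Moves the arm, as the interface text tells. Its arguments: {"type":"object","properties":{"deltas":{"type":"array"},"hand":{"type":"number"},"grip_force":{"type":"number"}},"required":["deltas"]}

```bash
ls; mkdir -p pics
python3 - <<'E'
from rig import monitor, optics, r
import cv2,numpy as np
s=monitor.get_state()
print(s, r.hold_point_z)
for n in ["scene","top","wrist"]:
    d=optics.snapshot(n)
    np.savez(f"{n}0.npz",**d)
    cv2.imwrite(f"pics/{n}0.png",d["frame"][:,:,::-1])
    print(n,d["camera_matrix"],d.get("world_from_camera",d.get("hand_eye")))
E
```

```text
pics
{'time': 0.0, 'qpos': array([71.00527757, 34.38226071, -0.1483354 , 91.67909224,  0.10132112,
       54.02553087, -4.57249438]), 'qvel': array([-0.02914573, -0.00279797,  0.04836648,  0.00085509,  0.03221815,
        0.08502558, -0.05953526]), 'effort': array([-8.89671846e-04, -7.65082741e+01,  1.49691895e+00, -2.52351844e+01,
       -5.25232614e-02,  1.71922316e-02,  1.54492445e-04]), 'tcp_pos': array([ 0.18263615, -0.70107521,  0.18879925]), 'ee_rot': array([[ 2.52141490e-01, -4.66688233e-04,  9.67690266e-01],
       [-9.67689198e-01,  1.44071475e-03,  2.52141907e-01],
       [-1.51183730e-03, -9.99998853e-01, -8.83451971e-05]]), 'wrist_force': array([-0.5555194 , -0.0950317 , -1.24616065]), 'wrist_torque': array([-0.04335325,  0.02401218, -0.01162576]), 'opening': 0.09288141318935639} -0.0188
scene [[455.37810446   0.         313.81851207]
 [  0.         455.37810446 240.89902211]
 [  0.           0.           1.        ]] [[-0.90911243  0.16481516 -0.3825579   0.04113781]
 [-0.41650992 -0.37253977  0.82929706  1.2215413 ]
 [-0.00583731  0.91326342  0.40732769  0.6348391 ]
 [ 0.          0.          0.          1.        ]]
top [[478.83592838   0.         328.73349542]
 [  0.         478.83592838 235.42062012]
 [  0.           0.           1.        ]] [[ 0.04426329  0.97728284 -0.20726558  0.32891214]
 [-0.99900954  0.04424462 -0.00472797  0.10745596]
 [ 0.00454982  0.20726956  0.97827329  1.30687578]
 [ 0.          0.          0.          1.        ]]
wrist [[371.64829954   0.         316.75742513]
 [  0.         371.64829954 245.30255404]
 [  0.           0.           1.        ]] [[ 9.99999931e-01 -1.24792011e-04  3.50587058e-04 -4.01715443e-04]
 [ 3.70797088e-04  2.54325605e-01 -9.67118581e-01 -1.95365081e-01]
 [ 3.15254070e-05  9.67118644e-01  2.54325634e-01  7.12183635e-02]
 [ 0.00000000e+00  0.00000000e+00  0.00000000e+00  1.00000000e+00]]
```

View pics/scene0.png

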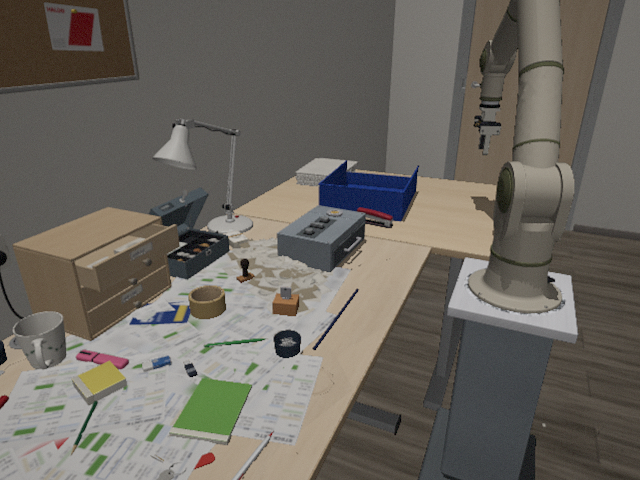

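View pics/top0.png

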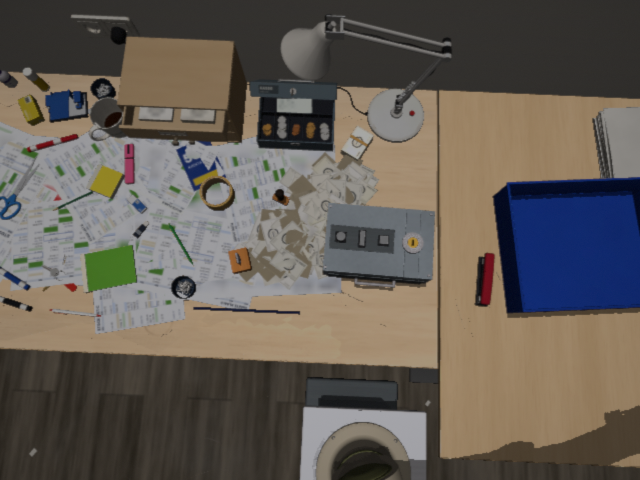

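View pics/wrist0.png

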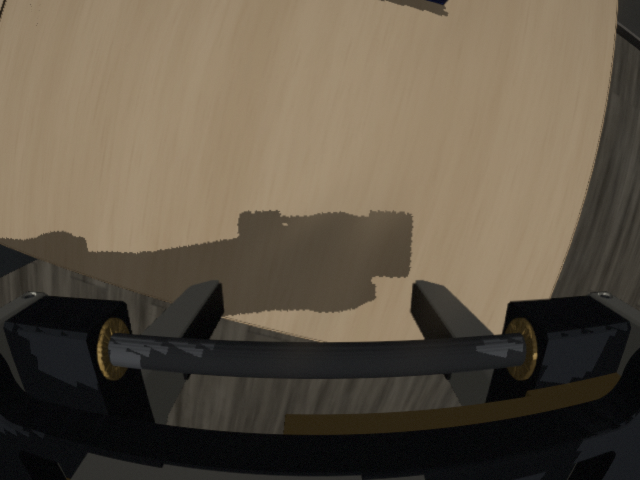

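The scene camera shows the whole layout. In the top view the safe spans about (325-433, 205-282), with the lock at (412,242), the push keys at about (341,237), (362,238) and (385,240), and the key block at (240,260). Bystanders are the tape (217,193), stamp (281,197), tub (184,287) and stapler (486,278). Next I'll measure these.

```bash
cat > h.py <<'E'
import numpy as np,cv2
def cast(d,u,v,z,T=None,fish=False):
    K=d["camera_matrix"];T=d["world_from_camera"] if T is None else T
    x=(u-K[0,2])/K[0,0];y=(v-K[1,2])/K[1,1]
    if fish:
        th=np.hypot(x,y);k=np.sin(th)/th if th>1e-9 else 1;dirc=np.array([x*k,-y*k,-np.cos(th)])
    else: dirc=np.array([x,-y,-1.])
    w=T[:3,:3]@dirc;o=T[:3,3]
    return o+w*(z-o[2])/w[2]
def wristT(s,d):
    T=np.eye(4);T[:3,:3]=s["ee_rot"];T[:3,3]=s["tcp_pos"];return T@d["hand_eye"]
E
python3 - <<'E'
import numpy as np,cv2
from h import *
d=np.load("top0.npz");f=d["frame"]
c=cv2.resize(f[190:300,220:445][:,:,::-1],None,fx=3.5,fy=3.5,interpolation=cv2.INTER_CUBIC)
c=np.clip(c.astype(float)*1.5,0,255).astype(np.uint8)
cv2.imwrite("pics/topc.png",c)
for n,(u,v),z in [("r",(341,237),.1135),("b",(362,238),.1135),("s",(385,240),.1135),("lock",(412,242),.106),("stand",(240,260),.036)]:
    print(n,cast(d,u,v,z))
# depth of safe top
Z=d["z_map"];print(Z[215,400],cast(d,400,215,.1))
E
```

```text
r [0.57905723 0.08184121 0.1135    ]
b [0.57887606 0.02833189 0.1135    ]
s [ 0.57632862 -0.03029109  0.1135    ]
lock [ 0.57578598 -0.10030074  0.106     ]
stand [0.52010116 0.34831953 0.036     ]
1.2496235 [ 0.64725225 -0.06953534  0.1       ]
```

View pics/topc.png

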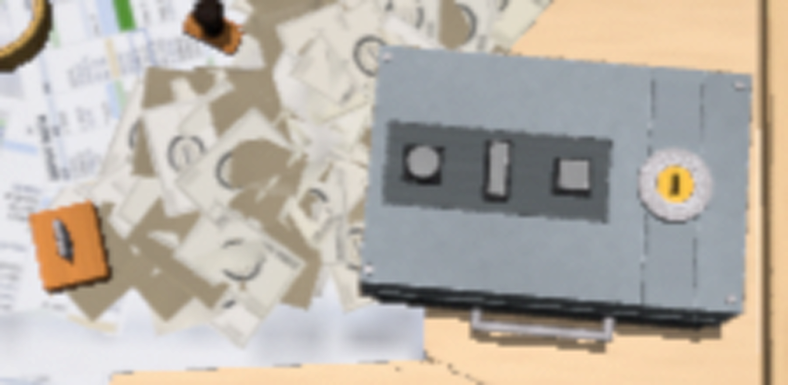

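```bash
cat > plan.py <<'E'
import numpy as np,sys
from scipy.spatial.transform import Rotation as Ro
def down(az):
    a=np.radians(az);x=np.array([np.cos(a),np.sin(a),0]);y=np.array([0,0,-1.]);return np.array([x,y,np.cross(x,y)]).T
def plan(s,p,R,n=5,maxp=.045,maxr=8.0,tot=None):
    """straight path rows from measured pose to p,R"""
    P=s["tcp_pos"].copy();Q=Ro.from_matrix(s["ee_rot"]);T=Ro.from_matrix(R)
    dp=np.array(p)-P;rv=(T*Q.inv()).as_rotvec()
    N=max(int(np.ceil(np.linalg.norm(dp)/maxp)),int(np.ceil(np.degrees(np.linalg.norm(rv))/maxr)),1)
    if tot:N=max(N,tot)
    print("rows needed",N,"dist",np.linalg.norm(dp).round(4),"rot",np.degrees(np.linalg.norm(rv)).round(2))
    for k in range(N):
        Qk=Ro.from_rotvec(rv*k/N)*Q
        print(np.round(Qk.inv().apply(dp/N)/.8,4).tolist(),np.round(np.degrees(Qk.inv().apply(rv/N))/45,3).tolist())
def show(s):
    R=s["ee_rot"];print("t",round(s["time"],2),"p",s["tcp_pos"].round(4),"az",np.degrees(np.arctan2(R[1,0],R[0,0])).round(2),"tilt y",R[:,1].round(3),"F",s["wrist_force"].round(1),"open",round(s["opening"],4),"q7",s["qpos"].round(0))
E
python3 - <<'E'
import numpy as np
from h import *
from plan import *
from rig import monitor
d=np.load("top0.npz");f=d["frame"]
def zc(x,y,z):return cast(d,(x+.5)/3.5-.5+220,(y+.5)/3.5-.5+190,z)
obs=[("r",(424,163),.1135,(0,.1)),("b",(498,170),.1135,(0,.045)),("s",(573,174),.1135,(0,-.01)),("l",(676,184),.107,(0,-.085)),
("c1",(381,45),.1,(.09,.14)),("c2",(752,73),.1,(.09,-.14)),("c3",(742,312),.1,(-.09,-.14)),("c4",(364,284),.1,(-.09,.14))]
W=np.array([zc(*o[1],o[2])[:2] for o in obs]);M=np.array([o[3] for o in obs])
w=W-W.mean(0);m=M-M.mean(0)
th=np.arctan2((m[:,0]*w[:,1]-m[:,1]*w[:,0]).sum(),(m*w).sum())
R=np.array([[np.cos(th),-np.sin(th)],[np.sin(th),np.cos(th)]]);t=W.mean(0)-R@M.mean(0)
print("safe",t,np.degrees(th));print(((M@R.T+t)-W).round(4))
for o in obs[:4]:print(o[0],(R@np.array(o[3])+t).round(4))
print("block corners",[zc(x,y,.036).round(4) for x,y in[(30,213),(96,203),(110,277),(45,291)]])
Z=d["z_map"];K=d["camera_matrix"];T=d["world_from_camera"]
def pt(u,v):
    z=Z[v,u];return (T@[(u-K[0,2])/K[0,0]*z,-(v-K[1,2])/K[1,1]*z,-z,1])[:3].round(3)
for u,v in [(498,200),(560,186),(505,310),(486,278),(560,250),(437,48),(310,50)]:print(u,v,pt(u,v))
s=monitor.get_state();show(s)
plan(s,[.42,-.42,.42],down(-45))
E
```

```text
safe [ 0.57792819 -0.01730466] -1.7936223018890276
[[-0.      0.0002]
 [ 0.001  -0.0008]
 [-0.0002 -0.0012]
 [ 0.0002 -0.0001]
 [-0.0002  0.002 ]
 [ 0.     -0.0007]
 [-0.0007 -0.0026]
 [-0.0001  0.0033]]
r [0.5811 0.0826]
b [0.5793 0.0277]
s [ 0.5776 -0.0273]
l [ 0.5753 -0.1023]
block corners [array([0.5445, 0.3821, 0.036 ]), array([0.5546, 0.3321, 0.036 ]), array([0.4978, 0.3168, 0.036 ]), array([0.4848, 0.3654, 0.036 ])]
498 200 [ 0.718 -0.348  0.038]
560 186 [ 0.754 -0.503  0.075]
505 310 [ 0.422 -0.373 -0.003]
486 278 [ 0.5   -0.307  0.046]
560 250 [ 0.594 -0.53  -0.001]
437 48 [ 1.102 -0.155  0.152]
310 50 [0.947 0.172 0.357]
t 0.15 p [ 0.1826 -0.7012  0.189 ] az -75.4 tilt y [-0.     0.001 -1.   ] F [-0.5 -0.8  0.6] open 0.0929 q7 [71. 34. -0. 92.  0. 54. -5.]
rows needed 10 dist 0.4345 rot 30.4
[-0.0266, -0.0289, 0.0376] [-0.0, -0.068, -0.0]
[-0.0245, -0.0289, 0.0389] [-0.0, -0.068, -0.0]
[-0.0224, -0.0289, 0.0402] [-0.0, -0.068, -0.0]
[-0.0203, -0.0289, 0.0413] [-0.0, -0.068, -0.0]
[-0.018, -0.0289, 0.0423] [-0.0, -0.068, -0.0]
[-0.0158, -0.0289, 0.0432] [-0.0, -0.068, -0.0]
[-0.0135, -0.0289, 0.044] [-0.0, -0.068, -0.0]
[-0.0111, -0.0289, 0.0446] [-0.0, -0.068, -0.0]
[-0.0087, -0.0289, 0.0452] [-0.0, -0.068, -0.0]
[-0.0063, -0.0289, 0.0456] [-0.0, -0.068, -0.0]
```

>>> carry_out([
  {"delta_pos":[-0.027,-0.029,0.038],"delta_rot":[0,-0.07,0]},
  {"delta_pos":[-0.025,-0.029,0.039],"delta_rot":[0,-0.07,0]},
  {"delta_pos":[-0.022,-0.029,0.04],"delta_rot":[0,-0.07,0]},
  {"delta_pos":[-0.02,-0.029,0.041],"delta_rot":[0,-0.07,0]},
  {"delta_pos":[-0.018,-0.029,0.042],"delta_rot":[0,-0.07,0]},
], hand=0, grip_force=20)

```text
time: 0.65
tcp_pos: [0.2975, -0.5574, 0.3019]
ee_rot: [[0.505, -0.008, 0.863], [-0.863, 0.009, 0.505], [-0.012, -1.0, -0.002]]
wrist_force: [0.4, 0.7, 0.7]
opening: 0.0574
```

>>> carry_out([
  {"delta_pos":[-0.016,-0.03,0.043],"delta_rot":[0,-0.07,0]},
  {"delta_pos":[-0.014,-0.03,0.044],"delta_rot":[0,-0.07,0]},
  {"delta_pos":[-0.011,-0.03,0.045],"delta_rot":[0,-0.07,0]},
  {"delta_pos":[-0.009,-0.03,0.045],"delta_rot":[0,-0.07,0]},
  {"delta_pos":[-0.007,-0.02,0.045],"delta_rot":[0,-0.07,0]},
])

```text
time: 1.15
tcp_pos: [0.4169, -0.4078, 0.4193]
ee_rot: [[0.729, -0.008, 0.685], [-0.685, 0.009, 0.729], [-0.012, -1.0, 0.001]]
wrist_force: [-0.0, -0.3, -0.8]
opening: 0.0175
```

Run:
```python
from plan import *
from rig import monitor
s=monitor.get_state();show(s)
plan(s,[.579,-.06,.28],down(-1.8))
```

```text
t 1.15 p [ 0.4169 -0.4078  0.4193] az -43.23 tilt y [-0.008  0.009 -1.   ] F [-0.  -0.3 -0.8] open 0.0175 q7 [ 48.  15. -12.  91.   3.  75.  -8.]
rows needed 10 dist 0.4082 rot 41.44
[-0.0148, 0.0176, 0.0455] [-0.001, -0.092, -0.001]
[-0.0115, 0.0176, 0.0465] [-0.001, -0.092, -0.001]
[-0.0081, 0.0176, 0.0472] [-0.001, -0.092, -0.001]
[-0.0047, 0.0175, 0.0477] [-0.001, -0.092, -0.001]
[-0.0013, 0.0175, 0.0479] [-0.001, -0.092, -0.001]
[0.0022, 0.0175, 0.0479] [-0.001, -0.092, -0.001]
[0.0056, 0.0175, 0.0476] [-0.001, -0.092, -0.001]
[0.009, 0.0174, 0.0471] [-0.001, -0.092, -0.001]
[0.0124, 0.0174, 0.0463] [-0.001, -0.092, -0.001]
[0.0157, 0.0174, 0.0453] [-0.001, -0.092, -0.001]
```

>>> carry_out([
  {"delta_pos":[-0.015,0.018,0.046],"delta_rot":[-0.001,-0.092,-0.001]},
  {"delta_pos":[-0.012,0.018,0.047],"delta_rot":[-0.001,-0.092,-0.001]},
  {"delta_pos":[-0.008,0.018,0.047],"delta_rot":[-0.001,-0.092,-0.001]},
  {"delta_pos":[-0.005,0.018,0.048],"delta_rot":[-0.001,-0.092,-0.001]},
  {"delta_pos":[-0.001,0.018,0.048],"delta_rot":[-0.001,-0.092,-0.001]},
])

```text
time: 1.65
tcp_pos: [0.5021, -0.2266, 0.3504]
ee_rot: [[0.929, 0.001, 0.37], [-0.37, -0.003, 0.929], [0.002, -1.0, -0.002]]
wrist_force: [0.0, 0.4, -0.5]
opening: 0.0007
```

>>> carry_out([
  {"delta_pos":[0.002,0.018,0.048],"delta_rot":[-0.001,-0.092,-0.001]},
  {"delta_pos":[0.006,0.018,0.048],"delta_rot":[-0.001,-0.092,-0.001]},
  {"delta_pos":[0.009,0.018,0.047],"delta_rot":[-0.001,-0.092,-0.001]},
  {"delta_pos":[0.012,0.018,0.046],"delta_rot":[-0.001,-0.092,-0.001]},
  {"delta_pos":[0.016,0.018,0.045],"delta_rot":[-0.001,-0.092,-0.001]},
])

```text
time: 2.15
tcp_pos: [0.5816, -0.0446, 0.2747]
ee_rot: [[1.0, 0.004, 0.004], [-0.004, -0.008, 1.0], [0.004, -1.0, -0.008]]
wrist_force: [-0.3, -0.3, 0.6]
opening: 0.0004
```

Run:
```python
from plan import *
from h import *
from rig import monitor,optics
s=monitor.get_state();show(s)
d=optics.snapshot("wrist");np.savez("w1.npz",T=wristT(s,d),**d)
cv2.imwrite("pics/w1.png",np.clip(d["frame"][:,:,::-1]*1.4,0,255).astype(np.uint8))
show(monitor.get_state())
```

```text
t 2.15 p [ 0.5816 -0.0446  0.2747] az -0.2 tilt y [ 0.004 -0.008 -1.   ] F [-0.3 -0.3  0.6] open 0.0004 q7 [ 20.  22. -29. 104.  13.  57. -15.]
t 2.2 p [ 0.5828 -0.0372  0.2726] az 0.45 tilt y [ 0.003 -0.004 -1.   ] F [1.3 5.1 0. ] open 0.0006 q7 [ 19.  22. -29. 104.  13.  57. -15.]
```

View pics/w1.png

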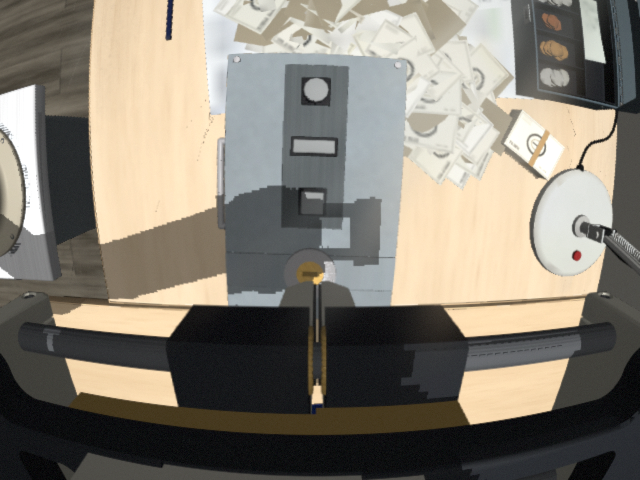

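Wrist view: the round key is at (316,90), the bar at (314,146), the square at (312,201) and the lock at (309,270). That gives the same order along y as the top view. The arm was still moving slightly, so I'll take a still image to measure from.

Run:
```python
from plan import *
from h import *
from rig import monitor,optics
optics.snapshot("wrist")
s=monitor.get_state();show(s)
d=optics.snapshot("wrist");T=wristT(s,d);np.savez("w2.npz",T=T,**d)
f=d["frame"]
cv2.imwrite("pics/w2.png",np.clip(cv2.resize(f[40:310,200:430][:,:,::-1],None,fx=2.2,fy=2.2,interpolation=cv2.INTER_CUBIC)*1.6,0,255).astype(np.uint8))
g=cv2.cvtColor(f,cv2.COLOR_RGB2GRAY)
for n,(u,v),z in [("r",(316,90),.1135),("b",(314,146),.1135),("s",(312,201),.1135),("l",(309,270),.107),("cl",(236,59),.1),("cr",(400,64),.1)]:
    print(n,cast(d,u,v,z,T,True).round(4))
s=monitor.get_state();show(s)
plan(s,[.581,.0826,.135],down(-1.8))
```

```text
t 2.25 p [ 0.5817 -0.04    0.2734] az 0.18 tilt y [ 0.002 -0.005 -1.   ] F [-0.4  0.1  0.9] open 0.0004 q7 [ 19.  22. -29. 104.  13.  57. -15.]
r [0.5817 0.0878 0.1135]
b [0.58   0.0339 0.1135]
s [ 0.5782 -0.019   0.1135]
l [ 0.5751 -0.0911  0.107 ]
cl [0.5021 0.1247 0.1   ]
cr [0.6651 0.1201 0.1   ]
t 2.3 p [ 0.5813 -0.0431  0.2741] az -0.08 tilt y [ 0.002 -0.007 -1.   ] F [ 0.1 -0.6  0. ] open 0.0004 q7 [ 19.  22. -29. 104.  13.  57. -15.]
rows needed 5 dist 0.1875 rot 1.76
[-0.0002, 0.0346, 0.0317] [0.002, 0.008, 0.001]
[-0.0004, 0.0346, 0.0316] [0.002, 0.008, 0.001]
[-0.0006, 0.0347, 0.0316] [0.002, 0.008, 0.001]
[-0.0007, 0.0347, 0.0315] [0.002, 0.008, 0.001]
[-0.0009, 0.0347, 0.0315] [0.002, 0.008, 0.001]
```

View pics/w2.png

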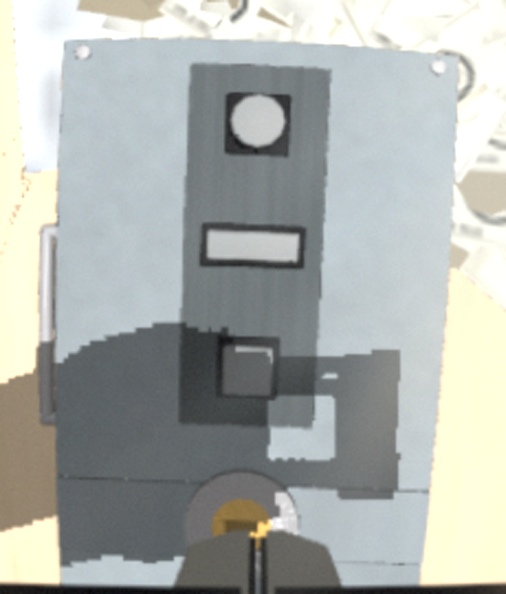

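The three keys and the lock are plainly visible. The wrist estimates are about 6 mm off in y because the arm was still settling, so for pressing I'll use the top-view fit.

>>> carry_out([
  {"delta_pos":[0,0.03,0.032],"delta_rot":[0.002,0.008,0.001]},
  {"delta_pos":[0,0.03,0.032],"delta_rot":[0.002,0.008,0.001]},
  {"delta_pos":[0,0.03,0.032],"delta_rot":[0.002,0.008,0.001]},
  {"delta_pos":[0,0.03,0.032],"delta_rot":[0.002,0.008,0]},
  {"delta_pos":[0,0.02,0.029],"delta_rot":[0.002,0.008,0]},
])

```text
time: 2.8
tcp_pos: [0.5864, 0.0742, 0.1611]
ee_rot: [[0.999, 0.006, 0.052], [-0.052, -0.004, 0.999], [0.006, -1.0, -0.004]]
wrist_force: [-0.1, -1.0, 0.8]
opening: 0.0003
```

>>> carry_out([
  {"delta_pos":[0,0,0],"delta_rot":[0,0,0]},
  {"delta_pos":[0,0,0],"delta_rot":[0,0,0]},
  {"delta_pos":[0,0,0],"delta_rot":[0,0,0]},
  {"delta_pos":[0,0,0],"delta_rot":[0,0,0]},
  {"delta_pos":[0,0,0],"delta_rot":[0,0,0]},
])

```text
time: 3.3
tcp_pos: [0.5865, 0.0705, 0.1616]
ee_rot: [[0.998, 0.005, 0.057], [-0.057, -0.006, 0.998], [0.006, -1.0, -0.006]]
wrist_force: [-0.2, -0.3, 0.6]
opening: 0.0006
```

Run:
```python
from plan import *
from h import *
from rig import monitor,optics
s=monitor.get_state();show(s)
d=optics.snapshot("wrist");T=wristT(s,d);np.savez("w3.npz",T=T,**d)
f=d["frame"]
cv2.imwrite("pics/w3.png",np.clip(f[:,:,::-1]*1.6,0,255).astype(np.uint8))
s=monitor.get_state();show(s)
plan(s,[.581,.0826,.120],down(-1.8))
```

```text
t 3.3 p [0.5865 0.0705 0.1616] az -3.27 tilt y [ 0.005 -0.006 -1.   ] F [-0.2 -0.3  0.6] open 0.0006 q7 [  6.  29. -26. 110.  18.  45. -34.]
t 3.35 p [0.5866 0.0704 0.1616] az -3.28 tilt y [ 0.006 -0.006 -1.   ] F [ 0.4 -0.1 -0.3] open 0.0004 q7 [  6.  29. -26. 110.  18.  45. -34.]
rows needed 1 dist 0.0437 rot 1.56
[-0.0081, 0.0519, 0.0152] [0.008, -0.033, 0.008]
```

View pics/w3.png

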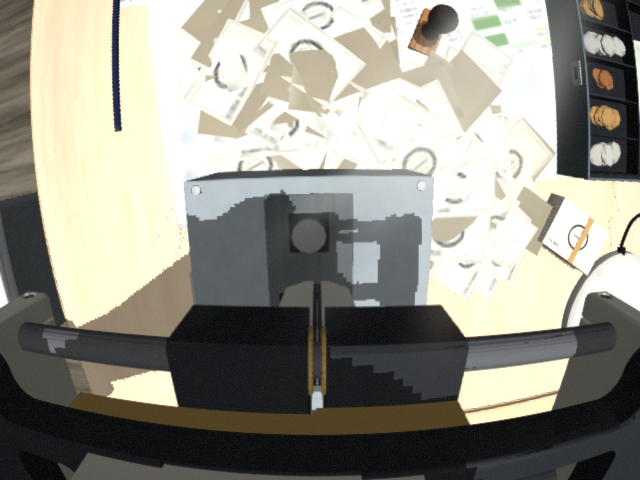

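The round key shows at about (308,236), with the corner screws at (196,190) and (421,185).

Run:
```python
from h import *
d=np.load("w3.npz");T=d["T"];f=d["frame"]
for n,(u,v),z in [("r",(308,236),.1135),("cl",(196,190),.1),("cr",(421,185),.1)]:print(n,cast(d,u,v,z,T,True).round(4))
d=np.load("w2.npz")
c=np.load("w3.npz")["frame"][150:300,180:440]
cv2.imwrite("pics/w3c.png",np.clip(cv2.resize(c[:,:,::-1],None,fx=3,fy=3,interpolation=cv2.INTER_CUBIC)*1.8,0,255).astype(np.uint8))
```

```text
r [0.5824 0.084  0.1135]
cl [0.5039 0.1195 0.1   ]
cr [0.6642 0.1135 0.1   ]
```

View pics/w3c.png

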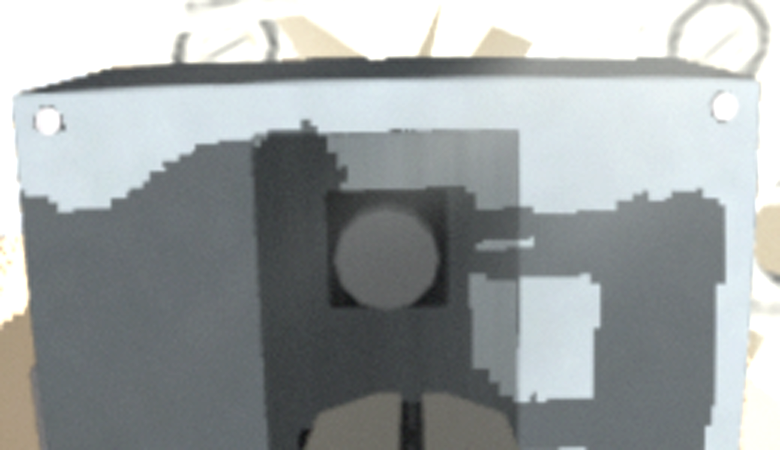

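>>> carry_out([
  {"delta_pos":[-0.003,0.018,0.006],"delta_rot":[0.003,-0.012,0.003]},
  {"delta_pos":[-0.003,0.018,0.006],"delta_rot":[0.003,-0.012,0.003]},
  {"delta_pos":[-0.002,0.014,0.005],"delta_rot":[0.002,-0.01,0.002]},
  {"delta_pos":[0,0,0],"delta_rot":[0,0,0]},
  {"delta_pos":[0,0,0],"delta_rot":[0,0,0]},
])

```text
time: 3.85
tcp_pos: [0.58, 0.0847, 0.1175]
ee_rot: [[1.0, -0.002, 0.029], [-0.029, 0.001, 1.0], [-0.002, -1.0, 0.001]]
wrist_force: [0.3, -0.0, -0.3]
opening: 0.0006
```

Run:
```python
from plan import *
from rig import monitor
s=monitor.get_state();show(s)
plan(s,[.5815,.083,.1075],down(-1.8))
```

```text
t 3.85 p [0.58   0.0847 0.1175] az -1.65 tilt y [-0.002  0.001 -1.   ] F [ 0.3 -0.  -0.3] open 0.0006 q7 [  3.  32. -25. 113.  21.  40. -36.]
rows needed 1 dist 0.0102 rot 0.19
[0.002, 0.0125, -0.0021] [-0.001, 0.003, -0.002]
```

>>> carry_out([
  {"delta_pos":[0.001,0.006,-0.001],"delta_rot":[0,0,0]},
  {"delta_pos":[0,0.006,0],"delta_rot":[0,0,0]},
  {"delta_pos":[0,0.003,0],"delta_rot":[0,0,0]},
  {"delta_pos":[0,0.003,0],"delta_rot":[0,0,0]},
  {"delta_pos":[0,0.003,0],"delta_rot":[0,0,0]},
])

```text
time: 4.35
tcp_pos: [0.5815, 0.0838, 0.0999]
ee_rot: [[1.0, -0.001, 0.029], [-0.029, 0.001, 1.0], [-0.001, -1.0, 0.001]]
wrist_force: [0.9, 0.7, 0.0]
opening: 0.0005
```

Run:
```python
from plan import *
from h import *
from rig import monitor,optics
s=monitor.get_state();show(s)
d=optics.snapshot("wrist");f=d["frame"]
cv2.imwrite("pics/w4.png",np.clip(cv2.resize(f[150:330,180:440][:,:,::-1],None,fx=3,fy=3,interpolation=cv2.INTER_CUBIC)*1.8,0,255).astype(np.uint8))
d=optics.snapshot("scene");f=d["frame"]
cv2.imwrite("pics/s4.png",np.clip(cv2.resize(f[150:300,250:400][:,:,::-1],None,fx=4,fy=4,interpolation=cv2.INTER_CUBIC)*1.5,0,255).astype(np.uint8))
s=monitor.get_state();show(s)
```

```text
t 4.35 p [0.5815 0.0838 0.0999] az -1.66 tilt y [-0.001  0.001 -1.   ] F [0.9 0.7 0. ] open 0.0005 q7 [  3.  33. -24. 113.  22.  38. -37.]
t 4.45 p [0.5813 0.0838 0.0998] az -1.66 tilt y [-0.001  0.001 -1.   ] F [-0.3 -1.3 -0.7] open 0.0003 q7 [  3.  33. -24. 113.  22.  38. -37.]
```

View pics/w4.png

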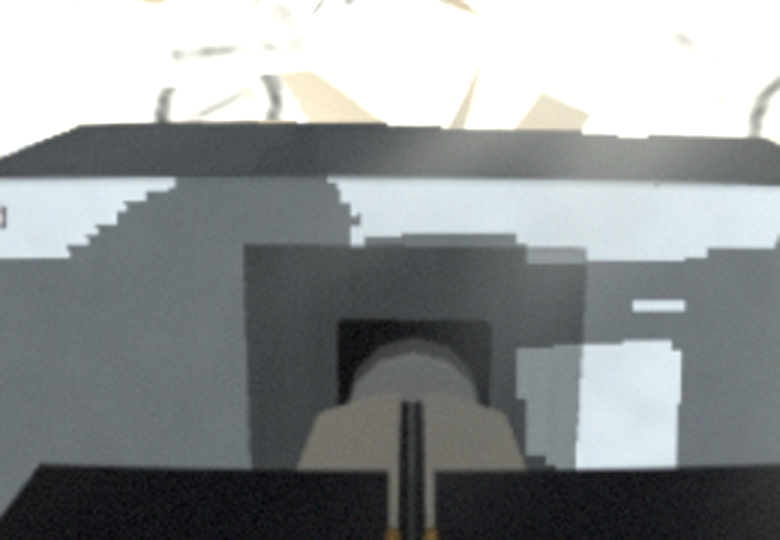

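View pics/s4.png

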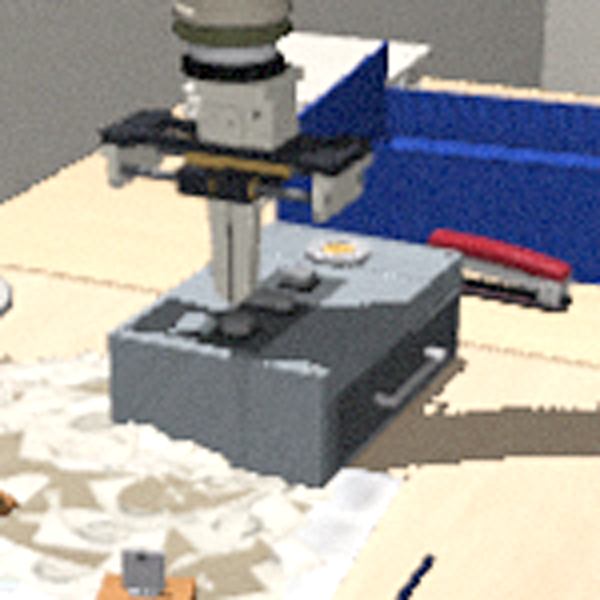

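Run:
```python
from plan import *
from h import *
from rig import monitor,optics
s=monitor.get_state();show(s)
def proj(d,P):
    T=np.linalg.inv(d["world_from_camera"]);c=T[:3,:3]@P+T[:3,3];K=d["camera_matrix"]
    return K[0,0]*c[0]/-c[2]+K[0,2],K[1,1]*-c[1]/-c[2]+K[1,2],-c[2]
for n in["scene","top"]:
    d=optics.snapshot(n);u,v,z=proj(d,s["tcp_pos"]);print(n,"tcp px",u,v,z, "round top px",proj(d,np.array([.5815,.083,.1135])))
    a,b=int(round(u)),int(round(v));print(d["z_map"][b-3:b+4,a-3:a+4].round(3))
    np.savez(n+"5.npz",**d)
w=optics.snapshot("wrist");np.savez("w5.npz",T=wristT(s,w),**w)
Z=w["z_map"];K=w["camera_matrix"];T=wristT(s,w)
def pt(u,v):
    z=Z[v,u];x=(u-K[0,2])/K[0,0];y=(v-K[1,2])/K[1,1];th=np.hypot(x,y);k=np.sin(th)/th
    dr=np.array([x*k,-y*k,-np.cos(th)]);dr*=z/np.cos(th);return (T[:3,:3]@dr+T[:3,3]).round(4)
for u,v in[(318,150+120),(318,275),(250,230),(318,237),(300,150+140),(334,290),(305,262)]:print(u,v,pt(u,v))
```

```text
t 4.45 p [0.5813 0.0838 0.0998] az -1.66 tilt y [-0.001  0.001 -1.   ] F [-0.3 -1.3 -0.7] open 0.0003 q7 [  3.  33. -24. 113.  22.  38. -37.]
scene tcp px 309.14678502783084 232.8352850629925 1.3681237585451227 round top px (np.float64(309.14435243783026), np.float64(228.50904166592397), np.float64(1.3632646251229459))
[[1.352 1.35  1.353 1.354 1.35  1.354 1.356]
 [1.354 1.358 1.354 1.357 1.355 1.357 1.359]
 [1.355 1.354 1.357 1.356 1.351 1.359 1.364]
 [1.36  1.359 1.358 1.357 1.356 1.353 1.36 ]
 [1.36  1.356 1.35  1.35  1.352 1.355 1.36 ]
 [1.351 1.349 1.353 1.35  1.352 1.351 1.347]
 [1.343 1.345 1.343 1.335 1.339 1.343 1.341]]
top tcp px 340.1231248813866 237.21137225884837 1.2330725538808538 round top px (np.float64(340.5828242293425), np.float64(236.04198717496084), np.float64(1.2196847888796938))
[[1.024 1.026 1.025 1.025 1.019 0.851 0.84 ]
 [1.026 1.027 1.027 1.028 1.025 1.028 0.848]
 [1.029 1.027 1.028 1.026 1.029 1.025 1.025]
 [1.044 1.04  1.038 1.037 1.034 1.035 1.031]
 [1.049 1.047 1.047 1.049 1.044 1.05  1.04 ]
 [1.059 1.062 1.058 1.06  1.055 1.059 1.054]
 [1.069 1.073 1.071 1.069 1.068 1.067 1.069]]
318 270 [0.5831 0.0938 0.1137]
318 275 [0.583  0.0906 0.1122]
250 230 [0.5465 0.1128 0.0992]
318 237 [0.5835 0.108  0.0999]
300 290 [0.5749 0.0933 0.1398]
334 290 [0.5901 0.0933 0.1408]
305 262 [0.5761 0.0951 0.1032]
```

Run:
```python
from h import *
w=np.load("w5.npz");Z=w["z_map"];K=w["camera_matrix"];T=w["hand_eye"]
def pt(u,v):
    z=Z[v,u];x=(u-K[0,2])/K[0,0];y=(v-K[1,2])/K[1,1];th=np.hypot(x,y);k=np.sin(th)/th
    dr=np.array([x*k,-y*k,-np.cos(th)]);dr*=z/np.cos(th);return (T[:3,:3]@dr+T[:3,3]).round(4)
for u in (308,326):
  for v in range(262,300,3):print(u,v,pt(u,v),w["frame"][v,u])
P=np.linalg.inv(T);
for q in ([0,0,0],[0,-.0188,0],[0,-.016,.01],[0,0,.0075]):
    c=P[:3,:3]@q+P[:3,3];th=np.arccos(-c[2]/np.linalg.norm(c));a=np.array([c[0],-c[1]]);a/=np.linalg.norm(a);print(q,a*th*K[0,0]+K[:2,2])
```

```text
308 262 [-0.0039 -0.0026  0.0109] [11 10 10]
308 265 [-0.0038 -0.0068  0.0105] [35 34 35]
308 268 [-0.0037 -0.011   0.0102] [40 40 40]
308 271 [-0.0037 -0.0143  0.0097] [57 59 59]
308 274 [-0.0037 -0.0132  0.0077] [58 60 59]
308 277 [-0.0037 -0.0135  0.0061] [56 58 58]
308 280 [-0.0037 -0.0134  0.0044] [59 59 58]
308 283 [-0.0032 -0.0336  0.0103] [62 62 58]
308 286 [-0.0031 -0.0368  0.0101] [64 63 59]
308 289 [-0.0031 -0.0402  0.0099] [63 62 58]
308 292 [-0.003 -0.044  0.01 ] [64 63 59]
308 295 [-0.0029 -0.0479  0.0102] [64 64 60]
308 298 [-0.0029 -0.0496  0.0095] [61 60 56]
326 262 [ 0.0058 -0.0033  0.0111] [23 24 24]
326 265 [ 0.0058 -0.0057  0.0102] [38 40 39]
326 268 [ 0.0056 -0.0129  0.0109] [42 45 44]
326 271 [ 0.0056 -0.0138  0.0095] [57 59 59]
326 274 [ 0.0056 -0.013   0.0076] [56 57 58]
326 277 [ 0.0056 -0.0132  0.006 ] [58 58 58]
326 280 [ 0.0056 -0.0134  0.0044] [57 59 58]
326 283 [ 0.0052 -0.0323  0.0098] [64 63 59]
326 286 [ 0.0051 -0.0364  0.0099] [64 62 59]
326 289 [ 0.005  -0.04    0.0098] [64 63 60]
326 292 [ 0.0049 -0.0435  0.0098] [61 61 58]
326 295 [ 0.0048 -0.047   0.0098] [63 61 58]
326 298 [ 0.0048 -0.0502  0.0097] [61 61 57]
[0, 0, 0] [315.28917159 279.24716892]
[0, -0.0188, 0] [315.12705495 291.76428689]
[0, -0.016, 0.01] [315.12702149 271.49613535]
[0, 0, 0.0075] [315.27346464 266.48440692]
```

The key is still up: its top reads z = 0.113, and the fingertips end about 15-20 mm above the nominal TCP. I'll find the real finger end by descending slowly until there's contact.

>>> carry_out([
  {"delta_pos":[0,0.002,0],"delta_rot":[0,0,0]},
  {"delta_pos":[0,0.002,0],"delta_rot":[0,0,0]},
  {"delta_pos":[0,0.001,0],"delta_rot":[0,0,0]},
  {"delta_pos":[0,0,0],"delta_rot":[0,0,0]},
  {"delta_pos":[0,0,0],"delta_rot":[0,0,0]},
])

```text
time: 5.1
tcp_pos: [0.5816, 0.084, 0.0962]
ee_rot: [[1.0, -0.0, 0.029], [-0.029, 0.001, 1.0], [-0.0, -1.0, 0.001]]
wrist_force: [0.4, -0.4, -0.5]
opening: 0.0005
```

>>> carry_out([
  {"delta_pos":[0,0.002,0],"delta_rot":[0,0,0]},
  {"delta_pos":[0,0.001,0],"delta_rot":[0,0,0]},
  {"delta_pos":[0,0.001,0],"delta_rot":[0,0,0]},
  {"delta_pos":[0,0,0],"delta_rot":[0,0,0]},
  {"delta_pos":[0,0,0],"delta_rot":[0,0,0]},
])

```text
time: 5.6
tcp_pos: [0.5817, 0.084, 0.0927]
ee_rot: [[1.0, -0.0, 0.029], [-0.029, 0.001, 1.0], [-0.0, -1.0, 0.001]]
wrist_force: [-0.1, 0.4, -0.3]
opening: 0.0007
```

>>> carry_out([
  {"delta_pos":[0,0.002,0],"delta_rot":[0,0,0]},
  {"delta_pos":[0,0.001,0],"delta_rot":[0,0,0]},
  {"delta_pos":[0,0.001,0],"delta_rot":[0,0,0]},
  {"delta_pos":[0,0,0],"delta_rot":[0,0,0]},
  {"delta_pos":[0,0,0],"delta_rot":[0,0,0]},
])

```text
time: 6.1
tcp_pos: [0.5817, 0.084, 0.0892]
ee_rot: [[1.0, 0.0, 0.029], [-0.029, 0.001, 1.0], [0.0, -1.0, 0.001]]
wrist_force: [0.5, -0.5, -0.8]
opening: 0.0008
```

Run:
```python
from plan import *
from h import *
from rig import monitor,optics
s=monitor.get_state();show(s)
d=optics.snapshot("wrist");f=d["frame"];np.savez("w6.npz",T=wristT(s,d),**d)
cv2.imwrite("pics/w6.png",np.clip(cv2.resize(f[200:330,220:420][:,:,::-1],None,fx=4,fy=4,interpolation=cv2.INTER_CUBIC)*1.8,0,255).astype(np.uint8))
d=optics.snapshot("scene");f=d["frame"]
cv2.imwrite("pics/s6.png",np.clip(cv2.resize(f[190:260,270:350][:,:,::-1],None,fx=8,fy=8,interpolation=cv2.INTER_CUBIC)*1.5,0,255).astype(np.uint8))
```

```text
t 6.1 p [0.5817 0.084  0.0892] az -1.66 tilt y [ 0.     0.001 -1.   ] F [ 0.5 -0.5 -0.8] open 0.0008 q7 [  2.  34. -24. 114.  22.  36. -38.]
```

View pics/w6.png

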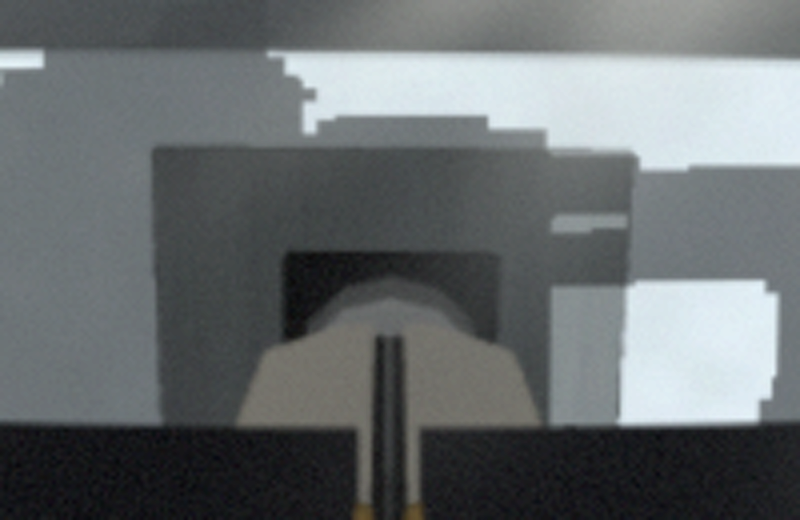

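View pics/s6.png

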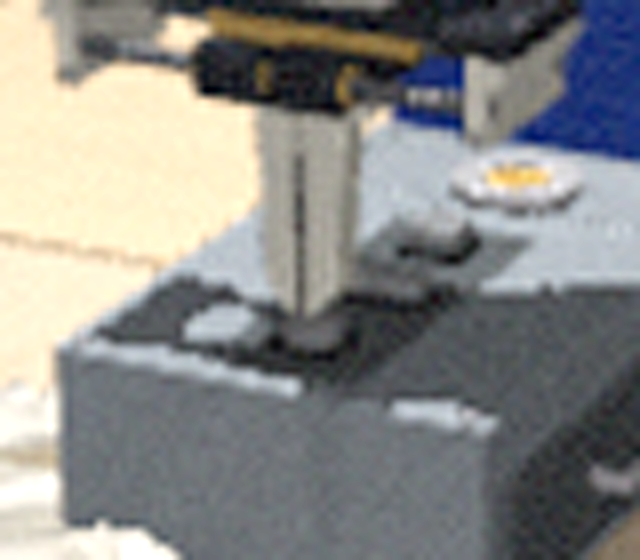

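>>> carry_out([
  {"delta_pos":[0,0.002,0],"delta_rot":[0,0,0]},
  {"delta_pos":[0,0.001,0],"delta_rot":[0,0,0]},
  {"delta_pos":[0,0.001,0],"delta_rot":[0,0,0]},
  {"delta_pos":[0,0,0],"delta_rot":[0,0,0]},
  {"delta_pos":[0,0,0],"delta_rot":[0,0,0]},
])

```text
time: 6.7
tcp_pos: [0.5817, 0.0839, 0.0857]
ee_rot: [[1.0, 0.0, 0.029], [-0.029, 0.001, 1.0], [0.0, -1.0, 0.001]]
wrist_force: [0.1, -0.6, 1.0]
opening: 0.0004
```

>>> carry_out([
  {"delta_pos":[0,0.002,0],"delta_rot":[0,0,0]},
  {"delta_pos":[0,0.001,0],"delta_rot":[0,0,0]},
  {"delta_pos":[0,0.001,0],"delta_rot":[0,0,0]},
  {"delta_pos":[0,0,0],"delta_rot":[0,0,0]},
  {"delta_pos":[0,0,0],"delta_rot":[0,0,0]},
])

```text
time: 7.2
tcp_pos: [0.5818, 0.084, 0.0828]
ee_rot: [[1.0, 0.001, 0.029], [-0.029, 0.001, 1.0], [0.001, -1.0, 0.001]]
wrist_force: [-1.6, -1.0, 2.3]
opening: 0.0004
```

Contact shows as 2.3 N at TCP z of about 0.083, so the finger end is about 30 mm behind the reported TCP. I'll press on.

>>> carry_out([
  {"delta_pos":[0,0.003,0],"delta_rot":[0,0,0]},
  {"delta_pos":[0,0.003,0],"delta_rot":[0,0,0]},
  {"delta_pos":[0,0.003,0],"delta_rot":[0,0,0]},
  {"delta_pos":[0,0.003,0],"delta_rot":[0,0,0]},
  {"delta_pos":[0,0.003,0],"delta_rot":[0,0,0]},
])

```text
time: 7.7
tcp_pos: [0.5821, 0.084, 0.0791]
ee_rot: [[1.0, 0.005, 0.029], [-0.029, -0.003, 1.0], [0.005, -1.0, -0.003]]
wrist_force: [-9.1, -2.1, 32.2]
opening: 0.0002
```

Run:
```python
from plan import *
from h import *
from rig import monitor,optics
s=monitor.get_state();show(s)
d=optics.snapshot("wrist");f=d["frame"];np.savez("w7.npz",T=wristT(s,d),**d)
w=d;Z=w["z_map"];K=w["camera_matrix"];T=wristT(s,d)
def pt(u,v):
    z=Z[v,u];x=(u-K[0,2])/K[0,0];y=(v-K[1,2])/K[1,1];th=np.hypot(x,y);k=np.sin(th)/th
    dr=np.array([x*k,-y*k,-np.cos(th)]);dr*=z/np.cos(th);return (T[:3,:3]@dr+T[:3,3]).round(4)
cv2.imwrite("pics/w7.png",np.clip(cv2.resize(f[200:330,220:420][:,:,::-1],None,fx=4,fy=4,interpolation=cv2.INTER_CUBIC)*1.8,0,255).astype(np.uint8))
for v in range(258,290,3):print(v,pt(317,v),pt(309,v),f[v,309])
```

```text
t 7.7 p [0.5821 0.084  0.0791] az -1.68 tilt y [ 0.005 -0.003 -1.   ] F [-9.1 -2.1 32.2] open 0.0002 q7 [  2.  35. -23. 115.  23.  35. -39.]
258 [0.5835 0.1029 0.1009] [0.5796 0.103  0.1008] [38 41 42]
261 [0.5835 0.1016 0.1017] [0.5796 0.1017 0.1014] [38 40 40]
264 [0.5834 0.1    0.1013] [0.5795 0.1    0.1008] [37 39 40]
267 [0.5834 0.0987 0.102 ] [0.5794 0.0984 0.1007] [38 40 41]
270 [0.5833 0.0977 0.1037] [0.5794 0.0974 0.1025] [16 15 16]
273 [0.5833 0.096  0.1031] [0.5794 0.0963 0.1038] [18 19 20]
276 [0.5833 0.0959 0.1073] [0.5794 0.0949 0.104 ] [32 33 34]
279 [0.5832 0.0948 0.1084] [0.5794 0.0941 0.1062] [48 49 49]
282 [0.5832 0.0932 0.1083] [0.5841 0.1554 0.2742] [65 64 61]
285 [0.5831 0.0929 0.1115] [0.5795 0.0942 0.1145] [65 64 60]
288 [0.5831 0.0921 0.1132] [0.5795 0.0937 0.1171] [65 64 60]
```

View pics/w7.png

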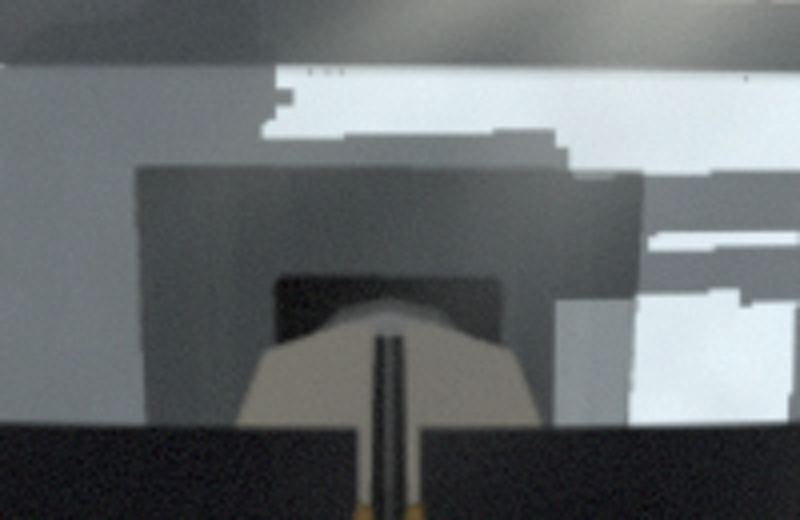

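The round key is fully down: its top reads z = 0.1083 at 32 N, so the finger end sits 29.4 mm behind the reported TCP. Next I'll release it and go to the square key.

Run:
```python
from plan import *
from rig import monitor
s=monitor.get_state();show(s)
s["tcp_pos"][2]=.097;plan(s,[.578,-.0268,.092],down(-1.8),maxp=.03)
```

```text
t 7.75 p [0.5821 0.0839 0.0791] az -1.68 tilt y [ 0.006 -0.004 -1.   ] F [-9.6 -2.8 32.8] open 0.0001 q7 [  2.  35. -23. 115.  23.  35. -39.]
rows needed 4 dist 0.1109 rot 0.39
[-0.0003, 0.0017, -0.0346] [0.001, 0.001, 0.002]
[-0.0003, 0.0016, -0.0346] [0.001, 0.001, 0.002]
[-0.0002, 0.0016, -0.0346] [0.001, 0.001, 0.002]
[-0.0002, 0.0016, -0.0346] [0.001, 0.001, 0.002]
```

>>> carry_out([
  {"delta_pos":[0,-0.012,0],"delta_rot":[0,0,0.004]},
  {"delta_pos":[0,-0.012,0],"delta_rot":[0,0,0.004]},
  {"delta_pos":[0,-0.003,0],"delta_rot":[0,0,0]},
  {"delta_pos":[0,0,0],"delta_rot":[0,0,0]},
  {"delta_pos":[0,0,0],"delta_rot":[0,0,0]},
])

```text
time: 8.25
tcp_pos: [0.5825, 0.084, 0.1019]
ee_rot: [[1.0, 0.001, 0.029], [-0.029, -0.003, 1.0], [0.001, -1.0, -0.003]]
wrist_force: [-0.8, -0.1, 0.0]
opening: 0.0004
```

>>> carry_out([
  {"delta_pos":[-0.0005,0,-0.03],"delta_rot":[0.001,0,0]},
  {"delta_pos":[-0.0005,0,-0.03],"delta_rot":[0.001,0,0]},
  {"delta_pos":[-0.0005,0,-0.03],"delta_rot":[0.001,0,0]},
  {"delta_pos":[-0.0005,0,-0.03],"delta_rot":[0,0,0]},
  {"delta_pos":[0,0,-0.016],"delta_rot":[0,0,0]},
])

```text
time: 8.75
tcp_pos: [0.5765, -0.0249, 0.0987]
ee_rot: [[1.0, -0.003, 0.024], [-0.024, 0.002, 1.0], [-0.003, -1.0, 0.001]]
wrist_force: [-0.6, -0.5, -0.1]
opening: 0.0003
```

>>> carry_out([
  {"delta_pos":[0,0,0],"delta_rot":[0,0,0]},
  {"delta_pos":[0,0,0],"delta_rot":[0,0,0]},
  {"delta_pos":[0,0,0],"delta_rot":[0,0,0]},
  {"delta_pos":[0,0,0],"delta_rot":[0,0,0]},
  {"delta_pos":[0,0,0],"delta_rot":[0,0,0]},
])

```text
time: 9.25
tcp_pos: [0.5764, -0.0225, 0.0978]
ee_rot: [[1.0, -0.004, 0.023], [-0.023, 0.003, 1.0], [-0.004, -1.0, 0.003]]
wrist_force: [-0.4, 0.6, 0.6]
opening: 0.0009
```

Run:
```python
from plan import *
from h import *
from rig import monitor,optics
s=monitor.get_state();show(s)
d=optics.snapshot("wrist");f=d["frame"];np.savez("w8.npz",T=wristT(s,d),**d)
cv2.imwrite("pics/w8.png",np.clip(cv2.resize(f[100:330,200:440][:,:,::-1],None,fx=3,fy=2.6,interpolation=cv2.INTER_CUBIC)*1.8,0,255).astype(np.uint8))
plan(s,[.578,-.0268,.085],down(-1.8))
```

```text
t 9.25 p [ 0.5764 -0.0225  0.0978] az -1.3 tilt y [-0.004  0.003 -1.   ] F [-0.4  0.6  0.6] open 0.0009 q7 [ 14.  33. -25. 115.  22.  37. -27.]
rows needed 1 dist 0.0136 rot 0.58
[0.0022, 0.016, -0.0054] [-0.004, 0.011, -0.006]
```

View pics/w8.png

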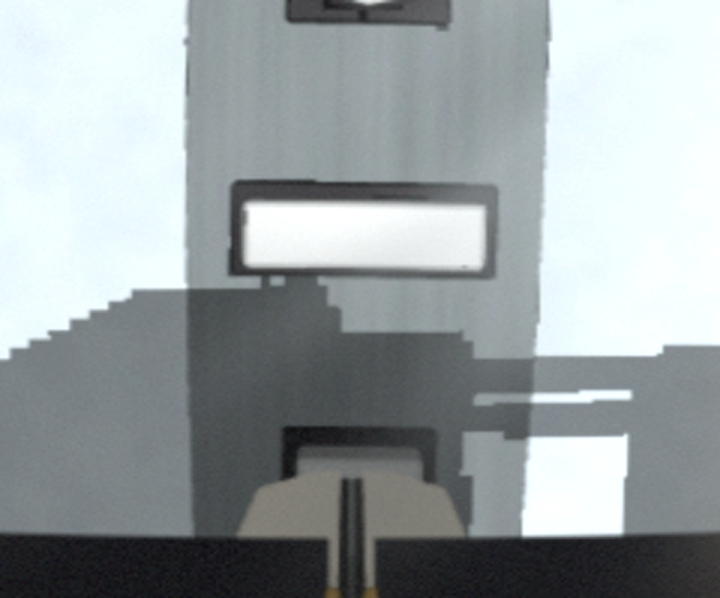

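The fingers are over the square key, seen at crop (358,460), with the bar clear at (365,235). Pressing now.

>>> carry_out([
  {"delta_pos":[0.001,0.009,-0.003],"delta_rot":[-0.002,0.005,-0.003]},
  {"delta_pos":[0.001,0.008,-0.002],"delta_rot":[-0.002,0.005,-0.003]},
  {"delta_pos":[0,0.004,0],"delta_rot":[0,0,0]},
  {"delta_pos":[0,0.004,0],"delta_rot":[0,0,0]},
  {"delta_pos":[0,0.003,0],"delta_rot":[0,0,0]},
])

```text
time: 9.8
tcp_pos: [0.5788, -0.0258, 0.0785]
ee_rot: [[1.0, 0.004, 0.03], [-0.03, -0.003, 1.0], [0.004, -1.0, -0.003]]
wrist_force: [-13.9, -1.3, 48.3]
opening: 0.0003
```

>>> carry_out([
  {"delta_pos":[0,0,0],"delta_rot":[0,0,0]},
  {"delta_pos":[0,-0.012,0],"delta_rot":[0,0,0.004]},
  {"delta_pos":[0,-0.012,0],"delta_rot":[0,0,0.004]},
  {"delta_pos":[0,-0.002,0],"delta_rot":[0,0,0]},
  {"delta_pos":[0,0,0],"delta_rot":[0,0,0]},
])

```text
time: 10.3
tcp_pos: [0.5789, -0.0258, 0.1024]
ee_rot: [[1.0, -0.001, 0.03], [-0.03, -0.004, 1.0], [-0.001, -1.0, -0.004]]
wrist_force: [0.8, -0.7, -0.1]
opening: 0.0006
```

>>> carry_out([
  {"delta_pos":[0,0,0.025],"delta_rot":[0,0,0]},
  {"delta_pos":[0,0,0.025],"delta_rot":[0,0,0]},
  {"delta_pos":[0,0,0.016],"delta_rot":[0,0,0]},
  {"delta_pos":[0,0,0],"delta_rot":[0,0,0]},
  {"delta_pos":[0,0,0],"delta_rot":[0,0,0]},
])

```text
time: 10.8
tcp_pos: [0.5797, 0.0266, 0.1]
ee_rot: [[0.999, -0.005, 0.033], [-0.033, -0.005, 0.999], [-0.004, -1.0, -0.005]]
wrist_force: [0.4, -0.6, -0.2]
opening: 0.0002
```

Run:
```python
from plan import *
from h import *
from rig import monitor,optics
s=monitor.get_state();show(s)
plan(s,[.5797,.0285,.085],down(-1.8))
```

```text
t 10.8 p [0.5797 0.0266 0.1   ] az -1.87 tilt y [-0.005 -0.005 -1.   ] F [ 0.4 -0.6 -0.2] open 0.0002 q7 [  8.  33. -24. 114.  22.  38. -32.]
rows needed 1 dist 0.0151 rot 0.39
[-0.0, 0.0187, 0.0025] [0.007, -0.002, -0.006]
```

>>> carry_out([
  {"delta_pos":[0,0.01,0.0015],"delta_rot":[0.003,0,-0.003]},
  {"delta_pos":[0,0.009,0.001],"delta_rot":[0.003,0,-0.003]},
  {"delta_pos":[0,0.004,0],"delta_rot":[0,0,0]},
  {"delta_pos":[0,0.004,0],"delta_rot":[0,0,0]},
  {"delta_pos":[0,0.003,0],"delta_rot":[0,0,0]},
])

```text
time: 11.3
tcp_pos: [0.5803, 0.0269, 0.0785]
ee_rot: [[0.999, 0.003, 0.036], [-0.036, -0.002, 0.999], [0.003, -1.0, -0.002]]
wrist_force: [-13.4, -1.8, 47.3]
opening: 0.0007
```

Run:
```python
from plan import *
from h import *
from rig import monitor,optics
s=monitor.get_state();show(s)
d=optics.snapshot("wrist");f=d["frame"];np.savez("w9.npz",T=wristT(s,d),**d)
cv2.imwrite("pics/w9.png",np.clip(cv2.resize(f[100:330,200:440][:,:,::-1],None,fx=3,fy=2.6,interpolation=cv2.INTER_CUBIC)*1.8,0,255).astype(np.uint8))
```

```text
t 11.3 p [0.5803 0.0269 0.0785] az -2.04 tilt y [ 0.003 -0.002 -1.   ] F [-13.4  -1.8  47.3] open 0.0007 q7 [  8.  34. -23. 115.  24.  34. -34.]
```

View pics/w9.png

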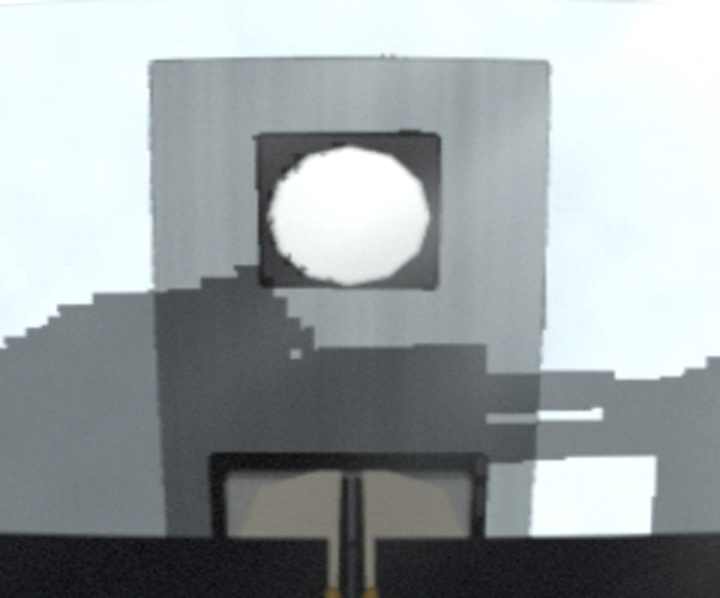

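The bar key is fully down at 47 N, and the round key is up at crop (350,215). Next I'll lift and turn to az +90 towards the key stand.

>>> carry_out([
  {"delta_pos":[0,-0.012,0],"delta_rot":[0,0,0]},
  {"delta_pos":[0,-0.035,0],"delta_rot":[0,0,0]},
  {"delta_pos":[0,-0.045,0],"delta_rot":[0,0,0]},
  {"delta_pos":[0,-0.045,0],"delta_rot":[0,-0.1,0]},
  {"delta_pos":[0,-0.03,0],"delta_rot":[0,-0.17,0]},
])

```text
time: 11.85
tcp_pos: [0.5774, 0.0251, 0.2139]
ee_rot: [[0.984, -0.003, -0.179], [0.179, -0.005, 0.984], [-0.004, -1.0, -0.004]]
wrist_force: [0.7, -0.6, -0.0]
opening: 0.0004
```

Run:
```python
from plan import *
from rig import monitor,optics
s=monitor.get_state();show(s)
plan(s,[.56,.345,.19],down(90),maxr=7.8)
```

```text
t 11.85 p [0.5774 0.0251 0.2139] az 10.29 tilt y [-0.003 -0.005 -1.   ] F [ 0.7 -0.6 -0. ] open 0.0004 q7 [ 15.  26. -32. 108.  18.  51. -16.]
rows needed 11 dist 0.3212 rot 79.71
[0.0046, 0.0025, 0.0361] [0.0, -0.161, -0.001]
[0.0091, 0.0026, 0.0353] [0.0, -0.161, -0.001]
[0.0135, 0.0026, 0.0338] [0.0, -0.161, -0.001]
[0.0176, 0.0026, 0.0319] [0.0, -0.161, -0.001]
[0.0215, 0.0026, 0.0294] [0.0, -0.161, -0.001]
[0.025, 0.0026, 0.0264] [0.0, -0.161, -0.001]
[0.0282, 0.0026, 0.0231] [0.0, -0.161, -0.001]
[0.0308, 0.0026, 0.0193] [0.0, -0.161, -0.001]
[0.033, 0.0027, 0.0153] [0.0, -0.161, -0.001]
[0.0347, 0.0027, 0.011] [0.0, -0.161, -0.001]
[0.0358, 0.0027, 0.0065] [0.0, -0.161, -0.001]
```

>>> carry_out([
  {"delta_pos":[0.005,0.003,0.036],"delta_rot":[0,-0.161,0]},
  {"delta_pos":[0.009,0.003,0.035],"delta_rot":[0,-0.161,0]},
  {"delta_pos":[0.014,0.003,0.034],"delta_rot":[0,-0.161,0]},
  {"delta_pos":[0.018,0.003,0.032],"delta_rot":[0,-0.161,0]},
  {"delta_pos":[0.022,0.003,0.029],"delta_rot":[0,-0.161,0]},
], hand=0.4)

```text
time: 12.35
tcp_pos: [0.5732, 0.1661, 0.2037]
ee_rot: [[0.679, 0.004, -0.734], [0.734, -0.009, 0.679], [-0.004, -1.0, -0.009]]
wrist_force: [0.1, 0.1, -1.1]
opening: 0.0349
```

>>> carry_out([
  {"delta_pos":[0.025,0.003,0.026],"delta_rot":[0,-0.161,0]},
  {"delta_pos":[0.028,0.003,0.023],"delta_rot":[0,-0.161,0]},
  {"delta_pos":[0.031,0.003,0.019],"delta_rot":[0,-0.161,0]},
  {"delta_pos":[0.033,0.003,0.015],"delta_rot":[0,-0.161,0]},
  {"delta_pos":[0.02,0.003,0.01],"delta_rot":[0,-0.161,0]},
])

```text
time: 12.85
tcp_pos: [0.5609, 0.3022, 0.1872]
ee_rot: [[0.09, 0.002, -0.996], [0.996, -0.012, 0.09], [-0.011, -1.0, -0.004]]
wrist_force: [-0.6, -0.8, 0.7]
opening: 0.0372
```

>>> carry_out([
  {"delta_pos":[0,0,0],"delta_rot":[0,0,0]},
  {"delta_pos":[0,0,0],"delta_rot":[0,0,0]},
  {"delta_pos":[0,0,0],"delta_rot":[0,0,0]},
  {"delta_pos":[0,0,0],"delta_rot":[0,0,0]},
  {"delta_pos":[0,0,0],"delta_rot":[0,0,0]},
])

```text
time: 13.35
tcp_pos: [0.5613, 0.2993, 0.1855]
ee_rot: [[0.099, 0.0, -0.995], [0.995, -0.014, 0.099], [-0.014, -1.0, -0.002]]
wrist_force: [-1.3, 0.1, 0.7]
opening: 0.0372
```

Run:
```python
from plan import *
from h import *
from rig import monitor,optics
s=monitor.get_state();show(s)
d=optics.snapshot("wrist");f=d["frame"];np.savez("w10.npz",T=wristT(s,d),**d)
cv2.imwrite("pics/w10.png",np.clip(f[:,:,::-1]*1.3,0,255).astype(np.uint8))
show(monitor.get_state())
```

```text
t 13.35 p [0.5613 0.2993 0.1855] az 84.31 tilt y [ 0.    -0.014 -1.   ] F [-1.3  0.1  0.7] open 0.0372 q7 [ -2.  36. -50. 102.  33.  58.  19.]
t 13.4 p [0.5614 0.2992 0.1855] az 84.32 tilt y [ 0.001 -0.014 -1.   ] F [-0.3 -0.5  0.2] open 0.0371 q7 [ -2.  36. -50. 102.  33.  58.  19.]
```

View pics/w10.png

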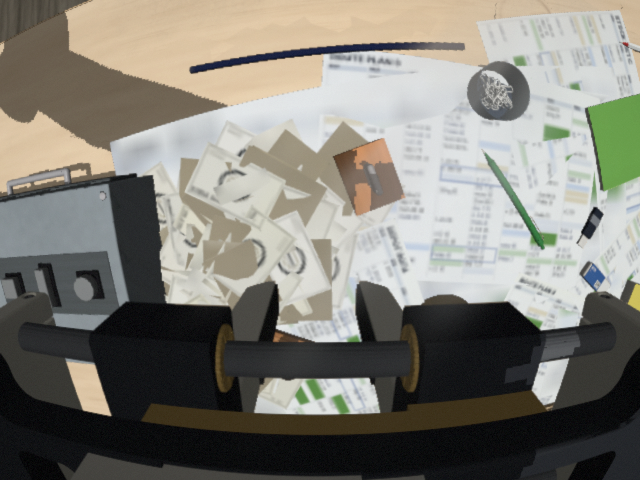

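The block is at about (369,177) with the key at about (374,177). I'll zoom in to measure them.

Run:
```python
from h import *
d=np.load("w10.npz");f=d["frame"]
c=cv2.resize(f[130:225,320:420][:,:,::-1],None,fx=6,fy=6,interpolation=cv2.INTER_CUBIC)
cv2.imwrite("pics/w10c.png",np.clip(c*1.8,0,255).astype(np.uint8))
```

```text
(no output)
```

View pics/w10c.png

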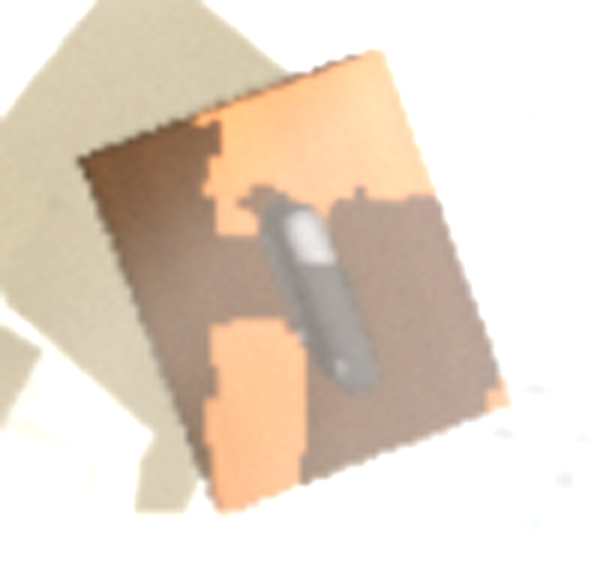

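Run:
```python
from h import *
d=np.load("w10.npz");T=d["T"]
def c(x,y,z):return cast(d,(x+.5)/6-.5+320,(y+.5)/6-.5+130,z,T,True)
P=[c(x,y,.036)[:2] for x,y in[(378,50),(80,158),(222,513),(508,403)]]
P=np.array(P);print(P.round(4),"center",P.mean(0).round(4))
for i in range(4):
    e=P[(i+1)%4]-P[i];print(np.linalg.norm(e).round(4),np.degrees(np.arctan2(e[1],e[0])).round(1))
for z in(.064,.067,.070):
    a,b=c(303,205,z),c(357,383,z);print(z,"key",((a+b)/2).round(4),np.linalg.norm(a-b).round(4),np.degrees(np.arctan2(*(a-b)[1::-1])).round(1))
Z=d["z_map"];K=d["camera_matrix"]
def pt(u,v):
    z=Z[v,u];x=(u-K[0,2])/K[0,0];y=(v-K[1,2])/K[1,1];th=np.hypot(x,y);k=np.sin(th)/th
    dr=np.array([x*k,-y*k,-np.cos(th)]);dr*=z/np.cos(th);return (T[:3,:3]@dr+T[:3,3]).round(4)
for x,y in[(310,235),(325,280),(335,310),(345,340),(352,365),(400,350),(150,200)]:print(x,y,pt(x//6+320,y//6+130))
```

```text
[[0.4862 0.3665]
 [0.4993 0.3191]
 [0.5566 0.3362]
 [0.543  0.3831]] center [0.5213 0.3512]
0.0492 -74.6
0.0599 16.6
0.0488 106.2
0.0591 -163.7
0.064 key [0.5211 0.3521 0.064 ] 0.0268 -167.5
0.067 key [0.5209 0.3517 0.067 ] 0.0265 -167.5
0.07 key [0.5206 0.3513 0.07  ] 0.0263 -167.5
310 235 [0.5122 0.3489 0.0701]
325 280 [0.5183 0.3509 0.0701]
335 310 [0.5226 0.3514 0.0703]
345 340 [0.5269 0.3528 0.0704]
352 365 [0.5303 0.3533 0.071 ]
400 350 [0.5332 0.3658 0.0369]
150 200 [0.5068 0.3295 0.0375]
```

Block edges measure 49 x 59.5 mm and the key top is at z of about 0.070, so the shoulder rests on the block. The key's centre is at (0.521, 0.3515) and it lies at about 15°. Moving above it now.

Run:
```python
from plan import *
from rig import monitor,optics
s=monitor.get_state();show(s)
plan(s,[.521,.3515,.085],down(105.3),maxp=.035,tot=4)
```

```text
t 13.4 p [0.5614 0.2992 0.1855] az 84.32 tilt y [ 0.001 -0.014 -1.   ] F [-0.3 -0.5  0.2] open 0.0371 q7 [ -2.  36. -50. 102.  33.  58.  19.]
rows needed 4 dist 0.1203 rot 21.0
[0.0155, 0.0312, 0.0142] [-0.0, -0.117, -0.004]
[0.0166, 0.0312, 0.0128] [-0.0, -0.117, -0.004]
[0.0176, 0.0313, 0.0112] [-0.0, -0.117, -0.004]
[0.0184, 0.0314, 0.0096] [-0.0, -0.117, -0.004]
```

>>> carry_out([
  {"delta_pos":[0.0155,0.031,0.014],"delta_rot":[0,-0.117,-0.004]},
  {"delta_pos":[0.0165,0.031,0.013],"delta_rot":[0,-0.117,-0.004]},
  {"delta_pos":[0.0175,0.031,0.011],"delta_rot":[0,-0.117,-0.004]},
  {"delta_pos":[0.018,0.025,0.009],"delta_rot":[0,-0.117,-0.004]},
  {"delta_pos":[0,0,0],"delta_rot":[0,0,0]},
])

```text
time: 13.9
tcp_pos: [0.5242, 0.3499, 0.0897]
ee_rot: [[-0.269, 0.005, -0.963], [0.963, -0.001, -0.269], [-0.002, -1.0, -0.005]]
wrist_force: [-0.4, -0.8, 0.6]
opening: 0.0373
```

>>> carry_out([
  {"delta_pos":[0,0,0],"delta_rot":[0,0,0]},
  {"delta_pos":[0,0,0],"delta_rot":[0,0,0]},
  {"delta_pos":[0,0,0],"delta_rot":[0,0,0]},
  {"delta_pos":[0,0,0],"delta_rot":[0,0,0]},
  {"delta_pos":[0,0,0],"delta_rot":[0,0,0]},
])

```text
time: 14.4
tcp_pos: [0.5282, 0.3478, 0.0935]
ee_rot: [[-0.257, 0.01, -0.966], [0.966, -0.0, -0.257], [-0.003, -1.0, -0.009]]
wrist_force: [-0.1, -0.1, 0.7]
opening: 0.037
```

Run:
```python
from plan import *
from h import *
from rig import monitor,optics
s=monitor.get_state();show(s)
d=optics.snapshot("wrist");f=d["frame"];np.savez("w11.npz",T=wristT(s,d),**d)
cv2.imwrite("pics/w11.png",np.clip(cv2.resize(f[180:330,200:430][:,:,::-1],None,fx=3.4,fy=3.4,interpolation=cv2.INTER_CUBIC)*1.6,0,255).astype(np.uint8))
plan(s,[.521,.3515,.085],down(105.3),maxp=.035)
```

```text
t 14.4 p [0.5282 0.3478 0.0935] az 104.89 tilt y [ 0.01 -0.   -1.  ] F [-0.1 -0.1  0.7] open 0.037 q7 [ -7.  43. -50. 107.  43.  51.  25.]
rows needed 1 dist 0.0117 rot 0.69
[0.0068, 0.0105, 0.0076] [0.012, -0.009, -0.004]
```

View pics/w11.png

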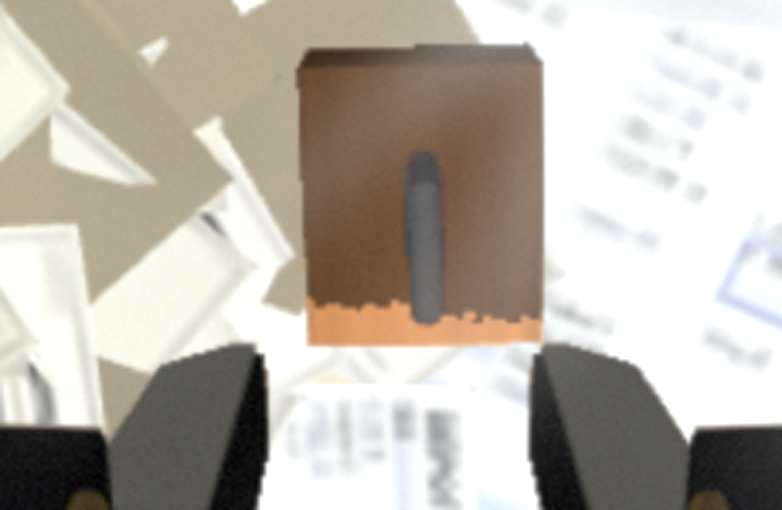

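Run:
```python
from plan import *
from h import *
from rig import monitor
d=np.load("w11.npz");T=d["T"]
def c(x,y,z):return cast(d,(x+.5)/3.4-.5+200,(y+.5)/3.4-.5+180,z,T,True)
a,b=c(424,183,.07),c(428,322,.07);m=(a+b)/2;print(m.round(4),np.linalg.norm(a-b),np.degrees(np.arctan2(*(b-a)[1::-1])))
l,r=c(306,343,.036),c(542,343,.036);print("near edge",l.round(4),r.round(4),np.degrees(np.arctan2(*(r-l)[1::-1])))
l,r=c(299,66,.036),c(543,62,.036);print(l.round(4),r.round(4))
s=monitor.get_state();show(s)
plan(s,[m[0],m[1],.055],down(105.3),maxp=.035)
```

```text
[0.5211 0.3515 0.07  ] 0.02616665497963543 16.822237370552898
near edge [0.5565 0.3353 0.036 ] [0.5436 0.3841 0.036 ] 104.86683343236281
[0.4993 0.3198 0.036 ] [0.4858 0.3671 0.036 ]
t 14.45 p [0.5282 0.3478 0.0935] az 104.89 tilt y [ 0.01 -0.   -1.  ] F [ 0.9 -0.2 -0.2] open 0.0371 q7 [ -7.  43. -50. 107.  43.  51.  25.]
rows needed 2 dist 0.0394 rot 0.69
[0.0035, 0.024, 0.0039] [0.006, -0.004, -0.002]
[0.0034, 0.0241, 0.0038] [0.006, -0.004, -0.002]
```

>>> carry_out([
  {"delta_pos":[0.0035,0.02,0.004],"delta_rot":[0.006,-0.006,-0.002]},
  {"delta_pos":[0.0035,0.018,0.004],"delta_rot":[0.006,-0.006,-0.002]},
  {"delta_pos":[0,0.007,0],"delta_rot":[0,0,0]},
  {"delta_pos":[0,0,0],"delta_rot":[0,0,0]},
  {"delta_pos":[0,0,0],"delta_rot":[0,0,0]},
])

```text
time: 14.95
tcp_pos: [0.5195, 0.3514, 0.0533]
ee_rot: [[-0.267, -0.002, -0.964], [0.964, -0.001, -0.267], [-0.0, -1.0, 0.003]]
wrist_force: [-0.1, 0.0, -0.0]
opening: 0.037
```

Run:
```python
from plan import *
from rig import monitor
s=monitor.get_state();show(s)
plan(s,[.5211,.3515,.0135],down(105.5),maxp=.012)
```

```text
t 14.95 p [0.5195 0.3514 0.0533] az 105.48 tilt y [-0.002 -0.001 -1.   ] F [-0.1  0.  -0. ] open 0.037 q7 [ -9.  46. -48. 109.  46.  47.  23.]
rows needed 4 dist 0.0398 rot 0.15
[-0.0001, 0.0124, -0.0005] [-0.001, -0.0, -0.0]
[-0.0001, 0.0124, -0.0005] [-0.001, -0.0, -0.0]
[-0.0001, 0.0124, -0.0005] [-0.001, -0.0, -0.0]
[-0.0001, 0.0124, -0.0005] [-0.001, -0.0, -0.0]
```

>>> carry_out([
  {"delta_pos":[0,0.012,-0.0005],"delta_rot":[0,0,0]},
  {"delta_pos":[0,0.012,-0.0005],"delta_rot":[0,0,0]},
  {"delta_pos":[0,0.012,-0.0005],"delta_rot":[0,0,0]},
  {"delta_pos":[0,0.01,-0.0005],"delta_rot":[0,0,0]},
  {"delta_pos":[0,0,0],"delta_rot":[0,0,0]},
])

```text
time: 15.45
tcp_pos: [0.5214, 0.3519, 0.0133]
ee_rot: [[-0.267, -0.002, -0.964], [0.964, -0.001, -0.267], [0.0, -1.0, 0.002]]
wrist_force: [-0.8, 0.0, 0.6]
opening: 0.0376
```

Run:
```python
from plan import *
from h import *
from rig import monitor,optics
s=monitor.get_state();show(s)
d=optics.snapshot("wrist");f=d["frame"];np.savez("w12.npz",T=wristT(s,d),**d)
cv2.imwrite("pics/w12.png",np.clip(cv2.resize(f[180:330,200:430][:,:,::-1],None,fx=3.4,fy=3.4,interpolation=cv2.INTER_CUBIC)*1.6,0,255).astype(np.uint8))
plan(s,[.5211,.3515,.0135],down(105.5),maxp=.012)
```

```text
t 15.45 p [0.5214 0.3519 0.0133] az 105.46 tilt y [-0.002 -0.001 -1.   ] F [-0.8  0.   0.6] open 0.0376 q7 [-11.  48. -46. 110.  50.  44.  20.]
rows needed 1 dist 0.0006 rot 0.13
[-0.0004, -0.0003, 0.0005] [-0.003, -0.001, 0.0]
```

View pics/w12.png

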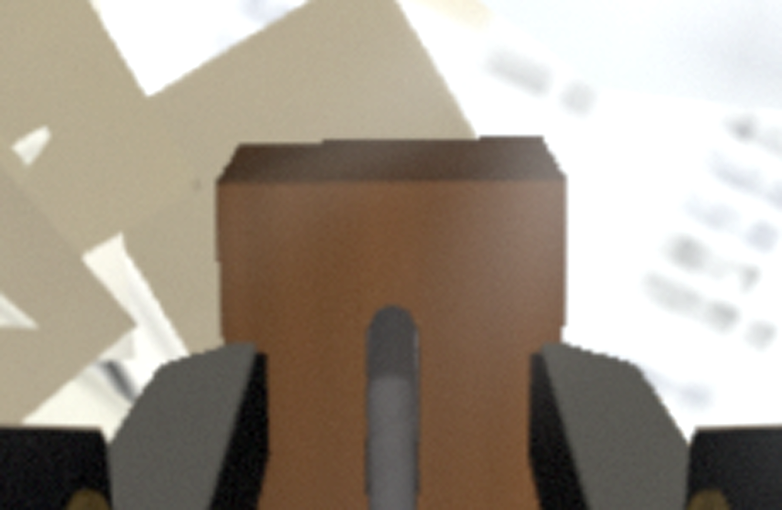

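The key's bow is centred between the fingers, with the key at crop x of about 393 against the finger midpoint at 400. Closing.

>>> carry_out([
  {"delta_pos":[0,0,0],"delta_rot":[0,0,0]},
  {"delta_pos":[0,0,0],"delta_rot":[0,0,0]},
  {"delta_pos":[0,0,0],"delta_rot":[0,0,0]},
  {"delta_pos":[0,0,0],"delta_rot":[0,0,0]},
  {"delta_pos":[0,0,0],"delta_rot":[0,0,0]},
], hand=0, grip_force=50)

```text
time: 16.0
tcp_pos: [0.5221, 0.352, 0.0148]
ee_rot: [[-0.266, -0.001, -0.964], [0.964, -0.0, -0.266], [-0.0, -1.0, 0.001]]
wrist_force: [-0.1, 0.1, -0.5]
opening: 0.0059
```

>>> carry_out([
  {"delta_pos":[0,-0.005,0],"delta_rot":[0,0,0]},
  {"delta_pos":[0,-0.02,0],"delta_rot":[0,0,0]},
  {"delta_pos":[0,-0.02,0],"delta_rot":[0,0,0]},
  {"delta_pos":[0,-0.02,0],"delta_rot":[0,0,0]},
  {"delta_pos":[0,0,0],"delta_rot":[0,0,0]},
])

```text
time: 16.5
tcp_pos: [0.5222, 0.3532, 0.0727]
ee_rot: [[-0.267, 0.0, -0.964], [0.964, 0.002, -0.267], [0.001, -1.0, -0.001]]
wrist_force: [-0.3, -0.7, -0.0]
opening: 0.0058
```

Run:
```python
from plan import *
from h import *
from rig import monitor,optics
s=monitor.get_state();show(s)
d=optics.snapshot("wrist");f=d["frame"];np.savez("w13.npz",T=wristT(s,d),**d)
cv2.imwrite("pics/w13.png",np.clip(cv2.resize(f[180:330,200:430][:,:,::-1],None,fx=3.4,fy=3.4,interpolation=cv2.INTER_CUBIC)*1.6,0,255).astype(np.uint8))
s=monitor.get_state();plan(s,[.5753,-.1023,.20],down(88.2))
```

```text
t 16.5 p [0.5222 0.3532 0.0727] az 105.48 tilt y [ 0.     0.002 -1.   ] F [-0.3 -0.7 -0. ] open 0.0058 q7 [ -8.  45. -49. 108.  45.  49.  24.]
rows needed 11 dist 0.4757 rot 17.27
[-0.0514, -0.0146, 0.008] [0.0, 0.035, 0.0]
[-0.0516, -0.0146, 0.0065] [0.0, 0.035, 0.0]
[-0.0518, -0.0146, 0.0051] [0.0, 0.035, 0.0]
[-0.0519, -0.0146, 0.0037] [0.0, 0.035, 0.0]
[-0.052, -0.0146, 0.0023] [0.0, 0.035, 0.0]
[-0.052, -0.0146, 0.0009] [0.0, 0.035, 0.0]
[-0.052, -0.0146, -0.0006] [0.0, 0.035, 0.0]
[-0.052, -0.0146, -0.002] [0.0, 0.035, 0.0]
[-0.0519, -0.0146, -0.0034] [0.0, 0.035, 0.0]
[-0.0518, -0.0146, -0.0048] [0.0, 0.035, 0.0]
[-0.0517, -0.0146, -0.0063] [0.0, 0.035, 0.0]
```

View pics/w13.png

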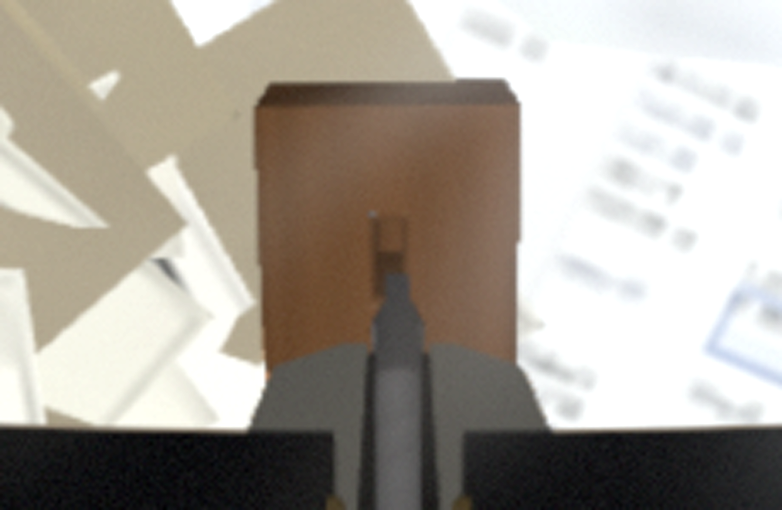

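Key lifted out cleanly: it is upright between the pads at 5.8 mm opening, with the blade tip at crop (397,275). Carrying it high over to the lock.

>>> carry_out([
  {"delta_pos":[0,-0.05,0],"delta_rot":[0,0,0]},
  {"delta_pos":[-0.02,-0.05,0.005],"delta_rot":[0,0.03,0]},
  {"delta_pos":[-0.05,-0.03,0],"delta_rot":[0,0.035,0]},
  {"delta_pos":[-0.052,-0.01,-0.005],"delta_rot":[0,0.035,0]},
  {"delta_pos":[-0.052,0,-0.008],"delta_rot":[0,0.035,0]},
])

```text
time: 17.05
tcp_pos: [0.5572, 0.2208, 0.1873]
ee_rot: [[-0.171, -0.001, -0.985], [0.985, 0.003, -0.171], [0.004, -1.0, 0.001]]
wrist_force: [0.3, -1.1, -0.7]
opening: 0.0056
```

Run:
```python
from plan import *
from rig import monitor
s=monitor.get_state();show(s);plan(s,[.61,-.1023,.19],down(88.2))
```

```text
t 17.05 p [0.5572 0.2208 0.1873] az 99.85 tilt y [-0.001  0.003 -1.   ] F [ 0.3 -1.1 -0.7] open 0.0056 q7 [  9.  36. -56. 107.  35.  57.  38.]
rows needed 8 dist 0.3274 rot 11.66
[-0.0511, -0.0006, 0.0005] [-0.0, 0.032, 0.001]
[-0.0511, -0.0006, -0.0008] [-0.0, 0.032, 0.001]
[-0.0511, -0.0006, -0.0021] [-0.0, 0.032, 0.001]
[-0.051, -0.0005, -0.0034] [-0.0, 0.032, 0.001]
[-0.0509, -0.0005, -0.0047] [-0.0, 0.032, 0.001]
[-0.0508, -0.0005, -0.006] [-0.0, 0.032, 0.001]
[-0.0506, -0.0005, -0.0073] [-0.0, 0.032, 0.001]
[-0.0504, -0.0005, -0.0086] [-0.0, 0.032, 0.001]
```

>>> carry_out([
  {"delta_pos":[-0.051,-0.0005,0],"delta_rot":[0,0.032,0.001]},
  {"delta_pos":[-0.051,-0.0005,-0.001],"delta_rot":[0,0.032,0.001]},
  {"delta_pos":[-0.051,-0.0005,-0.002],"delta_rot":[0,0.032,0.001]},
  {"delta_pos":[-0.051,-0.0005,-0.003],"delta_rot":[0,0.032,0.001]},
  {"delta_pos":[-0.05,-0.0005,-0.005],"delta_rot":[0,0.032,0.001]},
])

```text
time: 17.55
tcp_pos: [0.5909, 0.0105, 0.1886]
ee_rot: [[-0.04, -0.0, -0.999], [0.999, -0.002, -0.04], [-0.002, -1.0, 0.001]]
wrist_force: [0.7, 0.2, -1.6]
opening: 0.0059
```

Run:
```python
from plan import *
from rig import monitor
s=monitor.get_state();show(s);plan(s,[.61,-.1023,.19],down(88.2))
```

```text
t 17.55 p [0.5909 0.0105 0.1886] az 92.29 tilt y [-0.    -0.002 -1.   ] F [ 0.7  0.2 -1.6] open 0.0059 q7 [ 29.  35. -55. 108.  34.  56.  51.]
rows needed 3 dist 0.1144 rot 4.09
[-0.0473, -0.0005, -0.0061] [-0.0, 0.03, -0.001]
[-0.0471, -0.0006, -0.0072] [-0.0, 0.03, -0.001]
[-0.0469, -0.0006, -0.0083] [-0.0, 0.03, -0.001]
```

>>> carry_out([
  {"delta_pos":[-0.045,-0.0005,-0.006],"delta_rot":[0,0.03,-0.001]},
  {"delta_pos":[-0.045,-0.0005,-0.007],"delta_rot":[0,0.03,-0.001]},
  {"delta_pos":[-0.044,-0.0005,-0.008],"delta_rot":[0,0.025,-0.001]},
  {"delta_pos":[0,0,0],"delta_rot":[0,0,0]},
  {"delta_pos":[0,0,0],"delta_rot":[0,0,0]},
])

```text
time: 18.05
tcp_pos: [0.6082, -0.11, 0.1873]
ee_rot: [[0.041, -0.004, -0.999], [0.999, -0.002, 0.041], [-0.002, -1.0, 0.004]]
wrist_force: [0.1, 2.3, -0.5]
opening: 0.0057
```

>>> carry_out([
  {"delta_pos":[0,0,0],"delta_rot":[0,0,0]},
  {"delta_pos":[0,0,0],"delta_rot":[0,0,0]},
  {"delta_pos":[0,0,0],"delta_rot":[0,0,0]},
  {"delta_pos":[0,0,0],"delta_rot":[0,0,0]},
  {"delta_pos":[0,0,0],"delta_rot":[0,0,0]},
])

```text
time: 18.55
tcp_pos: [0.6077, -0.1056, 0.1874]
ee_rot: [[0.035, -0.004, -0.999], [0.999, -0.001, 0.035], [-0.002, -1.0, 0.004]]
wrist_force: [0.3, 0.4, -0.3]
opening: 0.0056
```

Run:
```python
from plan import *
from h import *
from rig import monitor,optics
s=monitor.get_state();show(s)
d=optics.snapshot("wrist");f=d["frame"];np.savez("w14.npz",T=wristT(s,d),**d)
cv2.imwrite("pics/w14.png",np.clip(cv2.resize(f[150:330,200:430][:,:,::-1],None,fx=3.3,fy=3.3,interpolation=cv2.INTER_CUBIC)*1.6,0,255).astype(np.uint8))
```

```text
t 18.55 p [ 0.6077 -0.1056  0.1874] az 88.0 tilt y [-0.004 -0.001 -1.   ] F [ 0.3  0.4 -0.3] open 0.0056 q7 [ 39.  36. -54. 104.  34.  58.  59.]
```

View pics/w14.png

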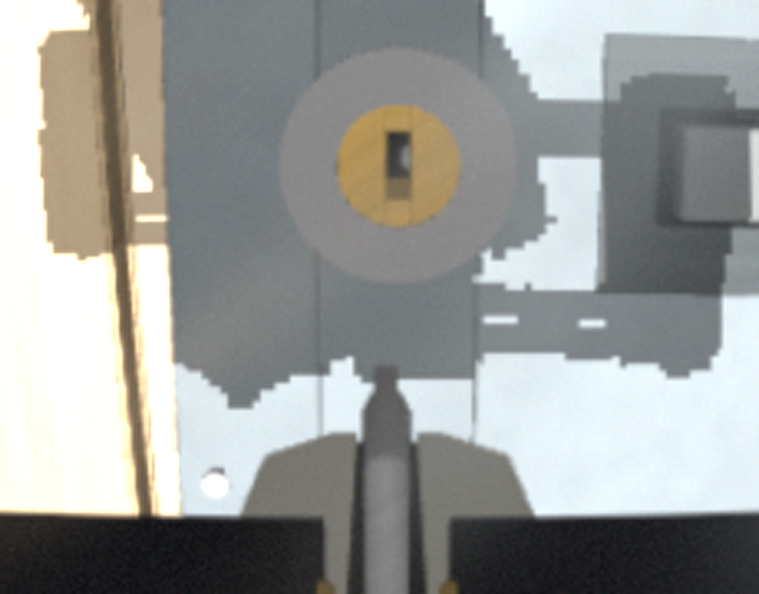

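The lock is clear: plug centre at about crop (398,166), slot x 385-411 and y 131-200, and the key tip at about (386,372). I'll fit the plug and ring and compute the tip and keyway positions.

```bash
cat > lock.py <<'E'
from h import *
def plug(d):
    f=d["frame"];hsv=cv2.cvtColor(f,cv2.COLOR_RGB2HSV)
    m=cv2.inRange(hsv,(15,90,40),(35,255,255))
    cs,_=cv2.findContours(m,cv2.RETR_EXTERNAL,cv2.CHAIN_APPROX_NONE)
    return sorted(cs,key=cv2.contourArea)[-3:]
E
python3 - <<'E'
from lock import *
d=np.load("w14.npz");T=d["T"]
for c in plug(d):
    if cv2.contourArea(c)<200: continue
    print(cv2.contourArea(c),cv2.minEnclosingCircle(c))
    W=np.array([cast(d,u,v,.107,T,True)[:2] for u,v in c[:,0]])
    A=np.c_[2*W,np.ones(len(W))];x=np.linalg.lstsq(A,(W**2).sum(1),rcond=None)[0];print("fit",x[:2],np.sqrt(x[2]+x[0]**2+x[1]**2))
def c(x,y,z,TT=T):return cast(d,(x+.5)/3.3-.5+200,(y+.5)/3.3-.5+150,z,TT,True)
B=[c(*p,.107) for p in[(398,47),(398,283),(279,165),(517,165)]];print("bezel",[b.round(4) for b in B],np.mean(B,0).round(4))
a,b=c(398,131,.106),c(398,200,.106);print("slot ends",a.round(4),b.round(4),np.degrees(np.arctan2(*(a-b)[1::-1])))
a,b=c(385,165,.106),c(411,165,.106);print("slot sides",a.round(4),b.round(4))
# tip: world z
print("tcp",[.6077,-.1056,.1874]);
for z in (.1786,.1806):
  for p in[(376,372),(386,370),(397,372)]:print(z,p,c(*p,z).round(4))
E
```

```text
331.0 ((297.5, 360.0), 34.033172607421875)
fit [ 0.71471629 -0.11036579] 0.026262448465429772
983.5 ((320.0560607910156, 199.55140686035156), 18.234529495239258)
fit [ 0.57524343 -0.10145314] 0.013303946211900055
8334.0 ((279.5, 415.0), 201.6216583251953)
fit [ 0.81890742 -0.15605383] 0.12731162380293434
bezel [array([ 0.5485, -0.1004,  0.107 ]), array([ 0.6026, -0.1022,  0.107 ]), array([ 0.5742, -0.1282,  0.107 ]), array([ 0.576 , -0.0742,  0.107 ])] [ 0.5753 -0.1012  0.107 ]
slot ends [ 0.5676 -0.101   0.106 ] [ 0.5834 -0.1015  0.106 ] 178.0931705550524
slot sides [ 0.5752 -0.1042  0.106 ] [ 0.5754 -0.0983  0.106 ]
tcp [0.6077, -0.1056, 0.1874]
0.1786 (376, 372) [ 0.602  -0.1065  0.1786]
0.1786 (386, 370) [ 0.6017 -0.1048  0.1786]
0.1786 (397, 372) [ 0.6021 -0.1029  0.1786]
0.1806 (376, 372) [ 0.6014 -0.1065  0.1806]
0.1806 (386, 370) [ 0.6011 -0.1048  0.1806]
0.1806 (397, 372) [ 0.6015 -0.1029  0.1806]
```

The checks agree: bezel 54.1 mm, slot 15.8 x 5.9 mm, axis 178.1°. The keyway is at (0.5753, -0.1012). Hovering the tip above it.

Run:
```python
from plan import *
from rig import monitor
s=monitor.get_state();show(s);plan(s,[.5762,-.1021,.124],down(88.2),maxp=.02)
```

```text
t 18.6 p [ 0.6077 -0.1056  0.1874] az 88.0 tilt y [-0.004 -0.001 -1.   ] F [ 0.3  0.1 -0.2] open 0.0056 q7 [ 39.  36. -54. 104.  34.  58.  59.]
rows needed 4 dist 0.0708 rot 0.32
[0.0008, 0.0198, 0.0098] [-0.001, -0.001, -0.0]
[0.0008, 0.0198, 0.0098] [-0.001, -0.001, -0.0]
[0.0008, 0.0198, 0.0098] [-0.001, -0.001, -0.0]
[0.0008, 0.0198, 0.0098] [-0.001, -0.001, -0.0]
```

>>> carry_out([
  {"delta_pos":[0.001,0.018,0.01],"delta_rot":[-0.001,-0.001,0]},
  {"delta_pos":[0.001,0.018,0.01],"delta_rot":[-0.001,-0.001,0]},
  {"delta_pos":[0.001,0.018,0.01],"delta_rot":[-0.001,-0.001,0]},
  {"delta_pos":[0,0.015,0.008],"delta_rot":[-0.001,0,0]},
  {"delta_pos":[0,0,0],"delta_rot":[0,0,0]},
])

```text
time: 19.1
tcp_pos: [0.5772, -0.1008, 0.1314]
ee_rot: [[0.031, 0.001, -1.0], [1.0, -0.001, 0.031], [-0.001, -1.0, -0.001]]
wrist_force: [0.9, -0.7, 0.1]
opening: 0.0058
```

>>> carry_out([
  {"delta_pos":[0,0,0],"delta_rot":[0,0,0]},
  {"delta_pos":[0,0,0],"delta_rot":[0,0,0]},
  {"delta_pos":[0,0,0],"delta_rot":[0,0,0]},
  {"delta_pos":[0,0,0],"delta_rot":[0,0,0]},
  {"delta_pos":[0,0,0],"delta_rot":[0,0,0]},
])

```text
time: 19.6
tcp_pos: [0.5798, -0.1003, 0.1338]
ee_rot: [[0.031, 0.005, -1.0], [1.0, -0.001, 0.031], [-0.001, -1.0, -0.005]]
wrist_force: [-0.7, 0.4, -0.2]
opening: 0.0057
```

Run:
```python
from plan import *
from h import *
from rig import monitor,optics
s=monitor.get_state();show(s)
d=optics.snapshot("wrist");f=d["frame"];np.savez("w15.npz",T=wristT(s,d),**d)
cv2.imwrite("pics/w15.png",np.clip(cv2.resize(f[210:310,250:390][:,:,::-1],None,fx=5,fy=5,interpolation=cv2.INTER_CUBIC)*1.6,0,255).astype(np.uint8))
plan(s,[.5762,-.1021,.124],down(88.2),maxp=.02)
```

```text
t 19.6 p [ 0.5798 -0.1003  0.1338] az 88.24 tilt y [ 0.005 -0.001 -1.   ] F [-0.7  0.4 -0.2] open 0.0057 q7 [ 38.  37. -51. 111.  38.  50.  54.]
rows needed 1 dist 0.0106 rot 0.29
[-0.0024, 0.0122, 0.0045] [0.006, 0.001, -0.001]
```

View pics/w15.png

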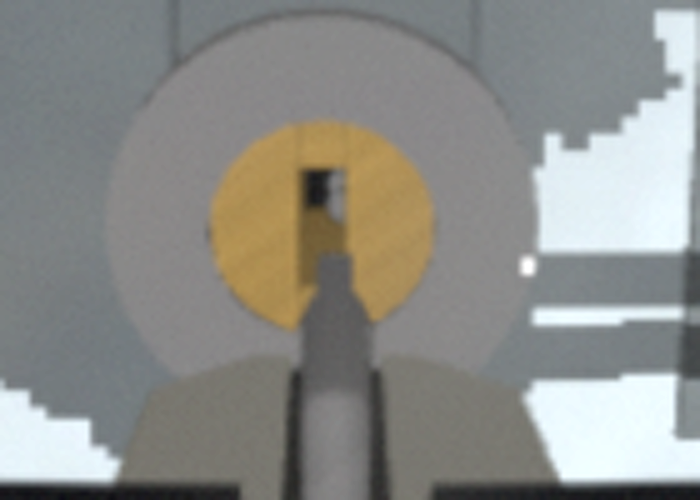

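The blade tip at crop (336,257) is just above the slot (x 300-347, centre 324). Checking the offset and planning the correction.

Run:
```python
from lock import *
from plan import *
from rig import monitor
d=np.load("w15.npz");T=d["T"]
def c(x,y,z,TT=T):return cast(d,(x+.5)/5-.5+250,(y+.5)/5-.5+210,z,TT,True)
print("slot",c(300,200,.106).round(4),c(347,200,.106).round(4))
print("far end",c(324,168,.106).round(4))
B=[c(*p,.107) for p in[(105,225),(538,225)]];print(np.mean(B,0).round(4)); print("bez top",c(322,10,.107).round(4))
print("tip",[c(*p,.125).round(4) for p in[(317,257),(336,255),(353,257)]])
s=monitor.get_state();show(s)
plan(s,[.5764,-.1020,.120],down(88.2),tot=3)
```

```text
slot [ 0.5718 -0.1038  0.106 ] [ 0.572 -0.098  0.106]
far end [ 0.5678 -0.1007  0.106 ]
[ 0.5748 -0.1013  0.107 ]
bez top [ 0.5477 -0.1003  0.107 ]
tip [array([ 0.5733, -0.1016,  0.125 ]), array([ 0.5732, -0.0994,  0.125 ]), array([ 0.5735, -0.0974,  0.125 ])]
t 19.65 p [ 0.5798 -0.1004  0.1338] az 88.23 tilt y [ 0.005 -0.001 -1.   ] F [ 0.3 -0.7 -0.3] open 0.0058 q7 [ 38.  37. -51. 111.  38.  50.  54.]
rows needed 3 dist 0.0143 rot 0.3
[-0.0007, 0.0057, 0.0014] [0.002, 0.0, -0.0]
[-0.0007, 0.0057, 0.0014] [0.002, 0.0, -0.0]
[-0.0007, 0.0057, 0.0014] [0.002, 0.0, -0.0]
```

>>> carry_out([
  {"delta_pos":[-0.0007,0.006,0.0015],"delta_rot":[0.003,0,0]},
  {"delta_pos":[-0.0007,0.006,0.0015],"delta_rot":[0.003,0,0]},
  {"delta_pos":[-0.0007,0.005,0.0015],"delta_rot":[0,0,0]},
  {"delta_pos":[0,0,0],"delta_rot":[0,0,0]},
  {"delta_pos":[0,0,0],"delta_rot":[0,0,0]},
])

```text
time: 20.15
tcp_pos: [0.5756, -0.1023, 0.1186]
ee_rot: [[0.031, -0.001, -1.0], [1.0, -0.001, 0.031], [-0.001, -1.0, 0.001]]
wrist_force: [-0.6, 0.2, -0.9]
opening: 0.0057
```

Run:
```python
from plan import *
from h import *
from rig import monitor,optics
s=monitor.get_state();show(s)
d=optics.snapshot("wrist");f=d["frame"];np.savez("w16.npz",T=wristT(s,d),**d)
cv2.imwrite("pics/w16.png",np.clip(cv2.resize(f[230:310,270:370][:,:,::-1],None,fx=7,fy=7,interpolation=cv2.INTER_CUBIC)*1.6,0,255).astype(np.uint8))
plan(s,[.5764,-.1018,.118],down(88.2),maxp=.02)
```

```text
t 20.15 p [ 0.5756 -0.1023  0.1186] az 88.23 tilt y [-0.001 -0.001 -1.   ] F [-0.6  0.2 -0.9] open 0.0057 q7 [ 37.  38. -51. 112.  40.  49.  54.]
rows needed 1 dist 0.0011 rot 0.08
[0.0006, 0.0008, -0.001] [-0.001, 0.001, -0.001]
```

View pics/w16.png

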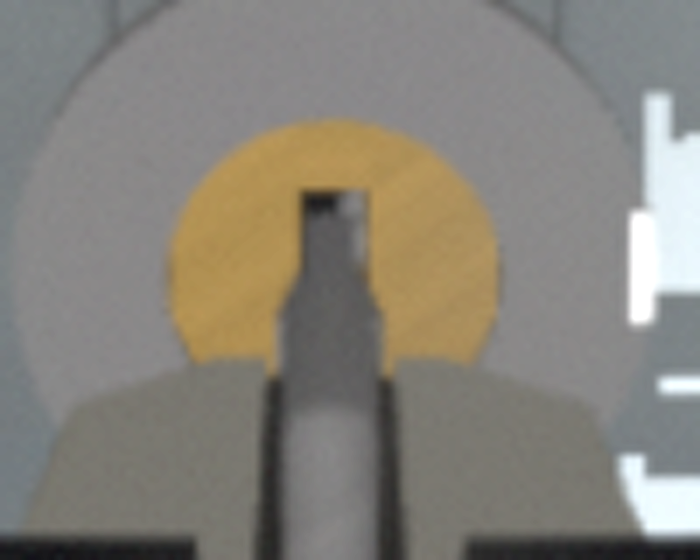

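The blade sits about 0.6 mm left of the slot centre in the image (blade 303-352, slot 302-369). I'll correct that and start inserting.

>>> carry_out([
  {"delta_pos":[0.0008,0,-0.0008],"delta_rot":[0,0,0]},
  {"delta_pos":[0,0.003,0],"delta_rot":[0,0,0]},
  {"delta_pos":[0,0.003,0],"delta_rot":[0,0,0]},
  {"delta_pos":[0,0.003,0],"delta_rot":[0,0,0]},
  {"delta_pos":[0,0.003,0],"delta_rot":[0,0,0]},
])

```text
time: 20.7
tcp_pos: [0.5768, -0.1015, 0.1088]
ee_rot: [[0.031, 0.0, -1.0], [1.0, -0.001, 0.031], [-0.001, -1.0, -0.0]]
wrist_force: [0.2, -0.1, 0.9]
opening: 0.0056
```

Run:
```python
from plan import *
from h import *
from rig import monitor,optics
s=monitor.get_state();show(s)
d=optics.snapshot("wrist");f=d["frame"];np.savez("w17.npz",T=wristT(s,d),**d)
cv2.imwrite("pics/w17.png",np.clip(cv2.resize(f[230:310,270:370][:,:,::-1],None,fx=7,fy=7,interpolation=cv2.INTER_CUBIC)*1.6,0,255).astype(np.uint8))
```

```text
t 20.7 p [ 0.5768 -0.1015  0.1088] az 88.22 tilt y [ 0.    -0.001 -1.   ] F [ 0.2 -0.1  0.9] open 0.0056 q7 [ 37.  39. -50. 112.  40.  48.  53.]
```

View pics/w17.png

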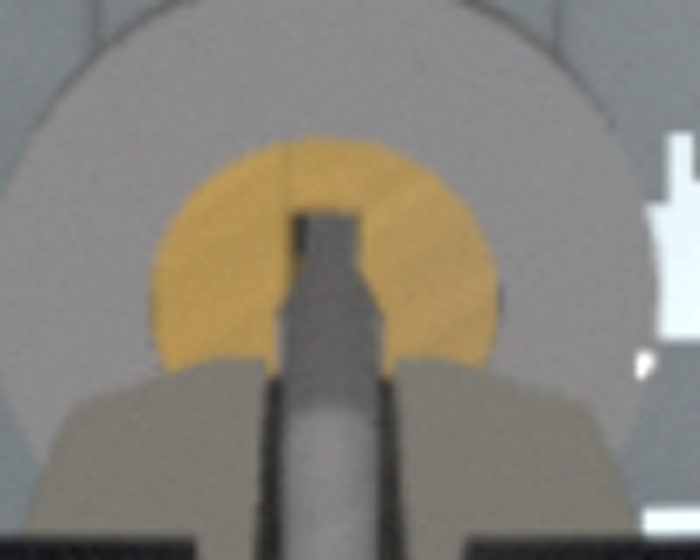

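The tip is now about 6 mm inside the slot with no side force. Continuing with a slight -x trim.

>>> carry_out([
  {"delta_pos":[-0.0005,0.003,0],"delta_rot":[0,0,0]},
  {"delta_pos":[0,0.004,0],"delta_rot":[0,0,0]},
  {"delta_pos":[0,0.004,0],"delta_rot":[0,0,0]},
  {"delta_pos":[0,0.004,0],"delta_rot":[0,0,0]},
  {"delta_pos":[0,0.004,0],"delta_rot":[0,0,0]},
])

```text
time: 21.25
tcp_pos: [0.5769, -0.1027, 0.0937]
ee_rot: [[0.032, 0.001, -0.999], [0.999, -0.003, 0.032], [-0.003, -1.0, -0.001]]
wrist_force: [-2.6, -0.8, 7.5]
opening: 0.0055
```

>>> carry_out([
  {"delta_pos":[0.0004,0.004,0],"delta_rot":[0,0,0]},
  {"delta_pos":[0,0.004,0],"delta_rot":[0,0,0]},
  {"delta_pos":[0,0.004,0],"delta_rot":[0,0,0]},
  {"delta_pos":[0,0.004,0],"delta_rot":[0,0,0]},
  {"delta_pos":[0,0.004,0],"delta_rot":[0,0,0]},
])

```text
time: 21.75
tcp_pos: [0.5773, -0.1029, 0.0838]
ee_rot: [[0.033, 0.003, -0.999], [0.999, -0.01, 0.033], [-0.01, -1.0, -0.003]]
wrist_force: [-14.7, -3.8, 53.9]
opening: 0.0052
```

Run:
```python
from plan import *
from h import *
from rig import monitor,optics
s=monitor.get_state();show(s)
d=optics.snapshot("wrist");f=d["frame"];np.savez("w18.npz",T=wristT(s,d),**d)
cv2.imwrite("pics/w18.png",np.clip(cv2.resize(f[230:310,270:370][:,:,::-1],None,fx=7,fy=7,interpolation=cv2.INTER_CUBIC)*1.6,0,255).astype(np.uint8))
```

```text
t 21.75 p [ 0.5773 -0.1029  0.0838] az 88.11 tilt y [ 0.003 -0.01  -1.   ] F [-14.7  -3.8  53.9] open 0.0052 q7 [ 35.  40. -48. 114.  43.  45.  50.]
```

View pics/w18.png

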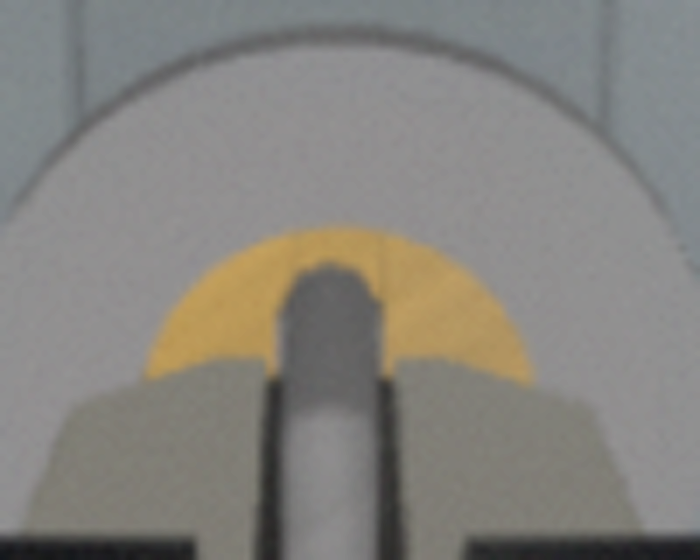

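Run:
```python
from h import *
d=np.load("w18.npz");T=d["T"];K=d["camera_matrix"]
P=np.linalg.inv(T)
for dz in(0,.001,.002,.003):
    q=np.array([.5752-.0095,-.101,.106+dz]);c=P[:3,:3]@q+P[:3,3];th=np.arccos(-c[2]/np.linalg.norm(c));a=np.array([c[0],-c[1]]);a/=np.linalg.norm(a);u=a*th*K[0,0]+K[:2,2]
    print(dz,(u-[270,230])*7)
Z=d["z_map"]
def pt(u,v):
    z=Z[v,u];x=(u-K[0,2])/K[0,0];y=(v-K[1,2])/K[1,1];th=np.hypot(x,y);k=np.sin(th)/th
    dr=np.array([x*k,-y*k,-np.cos(th)]);dr*=z/np.cos(th);return (T[:3,:3]@dr+T[:3,3]).round(4)
for v in range(258,292,2):print(v,pt(317,v),pt(300,v))
```

```text
0 [334.59835563 276.76264028]
0.001 [334.49039745 281.33305614]
0.002 [334.38128254 285.95144111]
0.003 [334.27099291 290.61852478]
258 [ 0.5593 -0.1012  0.1077] [ 0.5589 -0.1093  0.1081]
260 [ 0.5604 -0.1012  0.1073] [ 0.5601 -0.1094  0.1075]
262 [ 0.5616 -0.1013  0.1067] [ 0.5612 -0.1095  0.1071]
264 [ 0.5629 -0.1013  0.1058] [ 0.5618 -0.1094  0.1084]
266 [ 0.5635 -0.1013  0.1072] [ 0.5634 -0.1096  0.1068]
268 [ 0.5622 -0.1012  0.114 ] [ 0.5644 -0.1097  0.1067]
270 [ 0.5625 -0.1012  0.1162] [ 0.5657 -0.1097  0.106 ]
272 [ 0.563  -0.1012  0.1174] [ 0.5663 -0.1097  0.1071]
274 [ 0.5625 -0.1011  0.1218] [ 0.5673 -0.1097  0.1074]
276 [ 0.5627 -0.1011  0.1239] [ 0.5685 -0.1098  0.1068]
278 [ 0.5625 -0.1011  0.127 ] [ 0.57   -0.11    0.1055]
280 [ 0.563  -0.1011  0.1282] [ 0.5707 -0.11    0.1065]
282 [ 0.5628 -0.1011  0.1312] [ 0.5688 -0.1094  0.1144]
284 [ 0.5623 -0.101   0.1349] [ 0.5687 -0.1093  0.1175]
286 [ 0.562  -0.101   0.1379] [ 0.5684 -0.1091  0.1209]
288 [ 0.5631 -0.101   0.1374] [ 0.5687 -0.109   0.1227]
290 [ 0.5636 -0.101   0.1384] [ 0.5682 -0.1088  0.1264]
```

The shoulder is on the mouth: the bow top reads about 0.139 (0.140 expected) and push force has built up to 54 N, so the key is home. I'll hold it briefly with a gentler push and a firmer grip before turning.

>>> carry_out([
  {"delta_pos":[0.0008,0.0015,0.0008],"delta_rot":[0,0,-0.006]},
  {"delta_pos":[0.0004,0.001,0.0004],"delta_rot":[0,0,-0.004]},
  {"delta_pos":[0,0.001,0],"delta_rot":[0,0,0]},
  {"delta_pos":[0,0.001,0],"delta_rot":[0,0,0]},
  {"delta_pos":[0,0.001,0],"delta_rot":[0,0,0]},
], grip_force=60)

```text
time: 22.3
tcp_pos: [0.5772, -0.1029, 0.0844]
ee_rot: [[0.034, 0.007, -0.999], [0.999, -0.009, 0.034], [-0.009, -1.0, -0.008]]
wrist_force: [-3.6, -2.0, 12.9]
opening: 0.0056
```

```bash
cat > turn.py <<'E'
from plan import *
from rig import monitor
def turn(az1,K=(.5752,-.1010),off=(.0011,.0013),z=.0835,n=5):
    s=monitor.get_state();show(s)
    R=s["ee_rot"];az0=np.degrees(np.arctan2(R[1,0],R[0,0]));print("torque",s["wrist_torque"].round(2))
    P=s["tcp_pos"].copy();Q=Ro.from_matrix(R)
    for k in range(1,n+1):
        a=az0+(az1-az0)*k/n;D=down(a)
        g=np.array([*K,0])-D[:,0]*off[0]-D[:,2]*off[1];g[2]=z
        p=s["tcp_pos"]+(g-s["tcp_pos"])*min(1,k/2) ; p[2]=z
        dp=Q.inv().apply(p-P);T=Ro.from_matrix(D) if k==n else Ro.from_matrix(D)
        rv=(Q.inv()*T).as_rotvec()
        print(np.round(dp/.8,4).tolist(),np.round(np.degrees(rv)/45,3).tolist())
        P=p;Q=T
E
python3 -c "
from turn import *
turn(66)"
```

```text
t 22.3 p [ 0.5772 -0.1029  0.0844] az 88.05 tilt y [ 0.007 -0.009 -1.   ] F [-3.6 -2.  12.9] open 0.0056 q7 [ 35.  40. -48. 114.  43.  45.  50.]
torque [-0.14  0.79  0.02]
[0.0004, 0.0011, 0.0005] [0.01, 0.098, -0.011]
[0.0002, 0.0, 0.0007] [-0.0, 0.098, 0.0]
[-0.0001, -0.0, 0.0001] [0.0, 0.098, -0.0]
[-0.0001, 0.0, 0.0001] [0.0, 0.098, 0.0]
[-0.0001, 0.0, 0.0001] [0.0, 0.098, 0.0]
```

>>> carry_out([
  {"delta_pos":[0.0004,0.001,0.0005],"delta_rot":[0.008,0.098,-0.008]},
  {"delta_pos":[0.0002,0.001,0.0006],"delta_rot":[0.002,0.098,-0.002]},
  {"delta_pos":[0,0.001,0.0001],"delta_rot":[0,0.098,0]},
  {"delta_pos":[0,0.001,0.0001],"delta_rot":[0,0.098,0]},
  {"delta_pos":[0,0.001,0.0001],"delta_rot":[0,0.098,0]},
])

```text
time: 22.8
tcp_pos: [0.5767, -0.1036, 0.0844]
ee_rot: [[0.42, 0.003, -0.908], [0.908, -0.005, 0.419], [-0.004, -1.0, -0.005]]
wrist_force: [-3.9, -1.8, 11.2]
opening: 0.0055
```

```bash
python3 -c "
from turn import *
turn(44)"
```

```text
t 22.8 p [ 0.5767 -0.1036  0.0844] az 65.2 tilt y [ 0.003 -0.005 -1.   ] F [-3.9 -1.8 11.2] open 0.0055 q7 [ 32.  38. -42. 114.  39.  42.  32.]
torque [-0.27  0.82  0.04]
[0.0003, 0.0011, 0.0008] [0.006, 0.094, -0.004]
[0.0002, 0.0, 0.0009] [0.0, 0.094, 0.0]
[-0.0001, 0.0, 0.0001] [0.0, 0.094, 0.0]
[-0.0001, 0.0, 0.0001] [0.0, 0.094, 0.0]
[-0.0001, 0.0, 0.0001] [0.0, 0.094, 0.0]
```

>>> carry_out([
  {"delta_pos":[0.0003,0.001,0.0008],"delta_rot":[0.005,0.096,-0.004]},
  {"delta_pos":[0.0002,0.001,0.0008],"delta_rot":[0,0.096,0]},
  {"delta_pos":[0,0.001,0.0001],"delta_rot":[0,0.096,0]},
  {"delta_pos":[0,0.001,0.0001],"delta_rot":[0,0.096,0]},
  {"delta_pos":[0,0.001,0.0001],"delta_rot":[0,0.096,0]},
])

```text
time: 23.3
tcp_pos: [0.5759, -0.1043, 0.0844]
ee_rot: [[0.736, 0.003, -0.677], [0.677, -0.007, 0.736], [-0.002, -1.0, -0.007]]
wrist_force: [-3.3, -1.3, 11.6]
opening: 0.0054
```

```bash
python3 -c "
from turn import *
turn(21)
from h import *
from rig import optics
d=optics.snapshot('wrist');f=d['frame']
cv2.imwrite('pics/w19.png',np.clip(cv2.resize(f[210:310,250:390][:,:,::-1],None,fx=5,fy=5,interpolation=cv2.INTER_CUBIC)*1.6,0,255).astype(np.uint8))
"
```

```text
t 23.3 p [ 0.5759 -0.1043  0.0844] az 42.64 tilt y [ 0.003 -0.007 -1.   ] F [-3.3 -1.3 11.6] open 0.0054 q7 [ 29.  37. -36. 114.  34.  40.  14.]
torque [-0.21  0.8   0.05]
[0.0003, 0.0011, 0.0011] [0.009, 0.096, -0.003]
[0.0001, 0.0, 0.0012] [0.0, 0.096, 0.0]
[-0.0001, 0.0, 0.0001] [0.0, 0.096, 0.0]
[-0.0001, 0.0, 0.0001] [0.0, 0.096, 0.0]
[-0.0001, 0.0, 0.0001] [0.0, 0.096, 0.0]
```

View pics/w19.png

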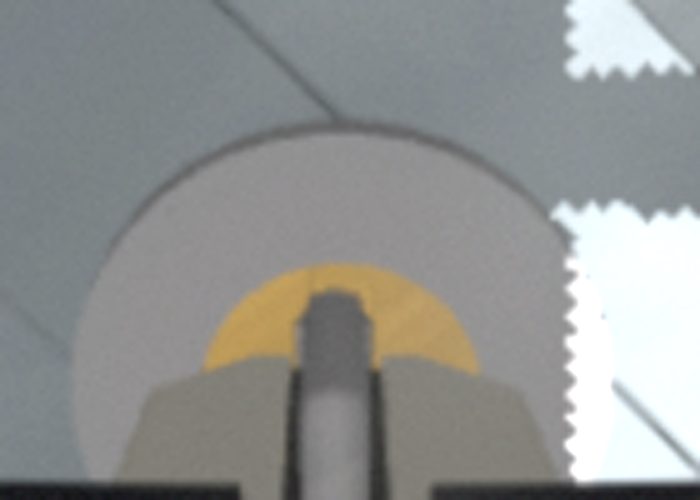

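The key is still home and the plug's marks turn with it. Continuing.

>>> carry_out([
  {"delta_pos":[0.0003,0.001,0.0009],"delta_rot":[0.006,0.098,-0.003]},
  {"delta_pos":[0.0001,0.001,0.0009],"delta_rot":[0,0.098,0]},
  {"delta_pos":[0,0.001,0.0002],"delta_rot":[0,0.098,0]},
  {"delta_pos":[0,0.001,0.0001],"delta_rot":[0,0.098,0]},
  {"delta_pos":[0,0.001,0.0001],"delta_rot":[0,0.098,0]},
])

```text
time: 23.85
tcp_pos: [0.575, -0.1044, 0.0844]
ee_rot: [[0.943, 0.003, -0.333], [0.333, -0.007, 0.943], [0.001, -1.0, -0.008]]
wrist_force: [-2.5, 0.4, 11.0]
opening: 0.0058
```

```bash
python3 -c "
from turn import *
turn(1)"
```

```text
t 23.85 p [ 0.575  -0.1044  0.0844] az 19.47 tilt y [ 0.003 -0.007 -1.   ] F [-2.5  0.4 11. ] open 0.0058 q7 [ 25.  35. -30. 115.  29.  37.  -4.]
torque [-0.22  0.89  0.1 ]
[0.0001, 0.0011, 0.0012] [0.01, 0.082, 0.001]
[-0.0001, 0.0, 0.0013] [0.0, 0.082, 0.0]
[-0.0001, 0.0, 0.0001] [0.0, 0.082, 0.0]
[-0.0001, 0.0, 0.0001] [0.0, 0.082, 0.0]
[-0.0001, 0.0, 0.0001] [0.0, 0.082, 0.0]
```

>>> carry_out([
  {"delta_pos":[0.0001,0.001,0.0009],"delta_rot":[0.006,0.082,0]},
  {"delta_pos":[0,0.001,0.0009],"delta_rot":[0,0.08,0]},
  {"delta_pos":[0,0.001,0.0002],"delta_rot":[0,0.08,0]},
  {"delta_pos":[0,0.001,0.0001],"delta_rot":[0,0.07,0]},
  {"delta_pos":[0,0.001,0],"delta_rot":[0,0.05,0]},
])

```text
time: 24.35
tcp_pos: [0.5743, -0.1044, 0.0844]
ee_rot: [[0.999, 0.003, -0.042], [0.042, -0.008, 0.999], [0.003, -1.0, -0.008]]
wrist_force: [-3.3, -0.3, 11.7]
opening: 0.0052
```

```bash
python3 -c "
from turn import *
turn(-3)
from h import *
from rig import optics
d=optics.snapshot('wrist');f=d['frame']
cv2.imwrite('pics/w20.png',np.clip(cv2.resize(f[210:310,250:390][:,:,::-1],None,fx=5,fy=5,interpolation=cv2.INTER_CUBIC)*1.6,0,255).astype(np.uint8))
"
```

```text
t 24.35 p [ 0.5743 -0.1044  0.0844] az 2.41 tilt y [ 0.003 -0.008 -1.   ] F [-3.3 -0.3 11.7] open 0.0052 q7 [ 21.  34. -25. 115.  25.  36. -18.]
torque [0.02 0.82 0.13]
[-0.0001, 0.0011, 0.0013] [0.011, 0.024, 0.004]
[-0.0001, 0.0, 0.0013] [0.0, 0.024, 0.0]
[-0.0, 0.0, 0.0] [0.0, 0.024, 0.0]
[-0.0, 0.0, 0.0] [0.0, 0.024, 0.0]
[-0.0, 0.0, 0.0] [0.0, 0.024, 0.0]
```

View pics/w20.png

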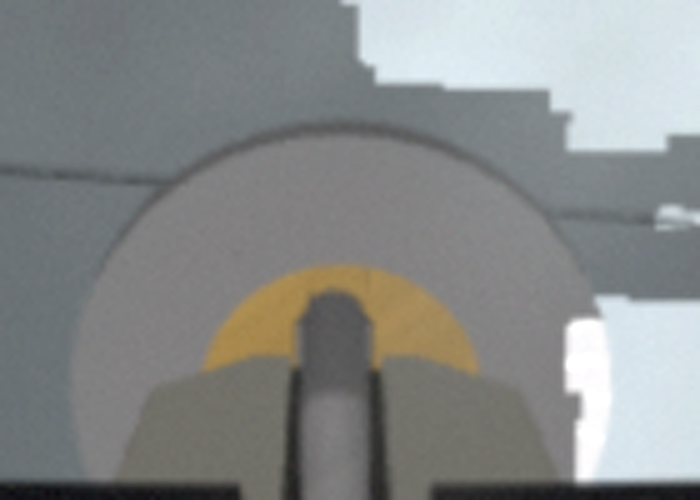

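The key points across and is still home; the plug lags it slightly because of the play. I'll nudge a few more degrees onto the stop.

>>> carry_out([
  {"delta_pos":[0,0.001,0.0006],"delta_rot":[0.004,0.04,0.002]},
  {"delta_pos":[0,0.001,0.0004],"delta_rot":[0,0.03,0]},
  {"delta_pos":[0,0.001,0],"delta_rot":[0,0.03,0]},
  {"delta_pos":[0,0.001,0],"delta_rot":[0,0.03,0]},
  {"delta_pos":[0,0.001,0],"delta_rot":[0,0.03,0]},
])

```text
time: 24.9
tcp_pos: [0.5746, -0.1043, 0.0844]
ee_rot: [[0.996, 0.004, 0.089], [-0.089, -0.009, 0.996], [0.005, -1.0, -0.009]]
wrist_force: [-3.4, -1.0, 10.9]
opening: 0.0056
```

```bash
python3 -c "
from turn import *
turn(-3)
from h import *
from rig import optics
d=optics.snapshot('wrist');f=d['frame'];np.savez('w21.npz',**d)
cv2.imwrite('pics/w21.png',np.clip(cv2.resize(f[240:300,280:360][:,:,::-1],None,fx=9,fy=9,interpolation=cv2.INTER_CUBIC)*1.8,0,255).astype(np.uint8))
"
```

```text
t 24.9 p [ 0.5746 -0.1043  0.0844] az -5.12 tilt y [ 0.004 -0.009 -1.   ] F [-3.4 -1.  10.9] open 0.0056 q7 [ 20.  34. -23. 115.  23.  35. -23.]
torque [-0.02  0.68  0.15]
[-0.0005, 0.0011, 0.0013] [0.011, -0.009, 0.007]
[-0.0005, 0.0, 0.0013] [0.0, -0.009, 0.0]
[0.0, 0.0, -0.0] [0.0, -0.009, 0.0]
[0.0, 0.0, -0.0] [0.0, -0.009, 0.0]
[0.0, 0.0, -0.0] [0.0, -0.009, 0.0]
```

View pics/w21.png

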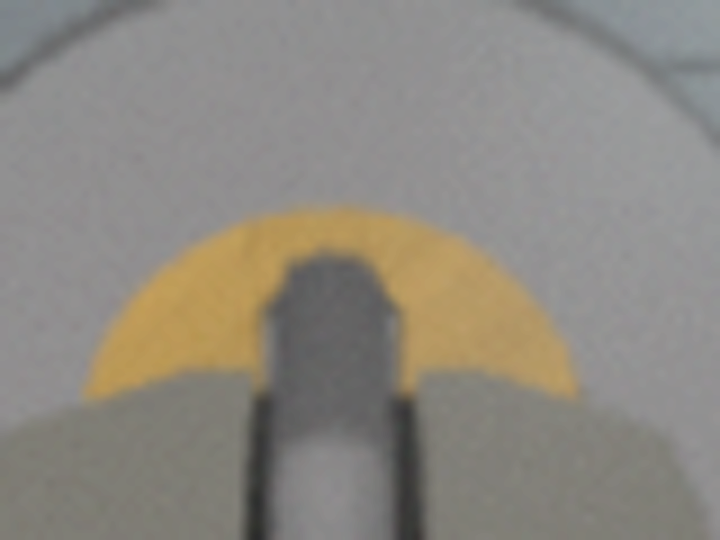

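```bash
python3 -c "
import numpy as np,cv2
f=np.load('w21.npz')['frame'][255:292,286:350][:,:,::-1]
g=cv2.resize(f,None,fx=12,fy=12,interpolation=cv2.INTER_CUBIC)
g=cv2.GaussianBlur(g,(0,0),6).astype(float)
g=np.clip((g-g.mean((0,1)))*4+128,0,255)
cv2.imwrite('pics/w21b.png',g.astype(np.uint8))
from rig import monitor
from plan import *
show(monitor.get_state());print(monitor.get_state()['wrist_torque'])
"
```

```text
t 24.95 p [ 0.5747 -0.1043  0.0844] az -5.21 tilt y [ 0.005 -0.009 -1.   ] F [-2.5  0.1 10.8] open 0.0059 q7 [ 20.  34. -23. 115.  23.  35. -23.]
[-0.06839362  0.6827766   0.1242833 ]
```

View pics/w21b.png

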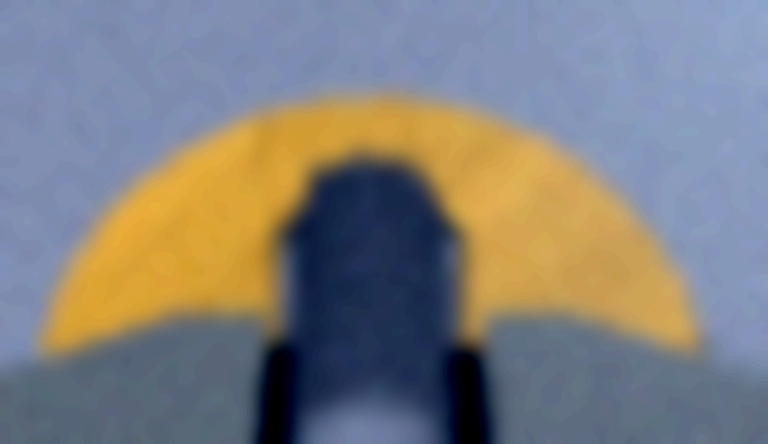

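>>> carry_out([
  {"delta_pos":[0,0.001,0],"delta_rot":[0,0.02,0]},
  {"delta_pos":[0,0.001,0],"delta_rot":[0,0.02,0]},
  {"delta_pos":[0,0.001,0],"delta_rot":[0,0.02,0]},
  {"delta_pos":[0,0.001,0],"delta_rot":[0,0.02,0]},
  {"delta_pos":[0,0.001,0],"delta_rot":[0,0.02,0]},
])

```text
time: 25.45
tcp_pos: [0.5747, -0.1044, 0.0844]
ee_rot: [[0.986, 0.007, 0.168], [-0.168, -0.013, 0.986], [0.009, -1.0, -0.012]]
wrist_force: [-3.3, 0.5, 12.4]
opening: 0.0055
```

```bash
python3 -c "
from turn import *
from h import *
from rig import optics
s=monitor.get_state();show(s);print(s['wrist_torque'].round(3),np.abs(s['qvel']).max())
t=optics.snapshot('top')['frame'];cv2.imwrite('pics/t22.png',np.clip(t[:,:,::-1]*1.3,0,255).astype(np.uint8))
d=optics.snapshot('scene');f=d['frame']
cv2.imwrite('pics/s22.png',np.clip(cv2.resize(f[180:260,270:390][:,:,::-1],None,fx=6,fy=6,interpolation=cv2.INTER_CUBIC)*1.5,0,255).astype(np.uint8))
d=optics.snapshot('wrist');f=d['frame'];np.savez('w22.npz',T=wristT(s,d),**d)
s=monitor.get_state();show(s)
T=wristT(s,d);K=d['camera_matrix'];Z=d['z_map']
def pt(u,v):
    z=Z[v,u];x=(u-K[0,2])/K[0,0];y=(v-K[1,2])/K[1,1];th=np.hypot(x,y);k=np.sin(th)/th
    dr=np.array([x*k,-y*k,-np.cos(th)]);dr*=z/np.cos(th);return (T[:3,:3]@dr+T[:3,3]).round(4)
for v in range(264,296,3):print(v,pt(317,v),f[v,317])
"
```

```text
t 25.45 p [ 0.5747 -0.1044  0.0844] az -9.67 tilt y [ 0.007 -0.013 -1.   ] F [-3.3  0.5 12.4] open 0.0055 q7 [ 19.  34. -21. 115.  22.  35. -27.]
[-0.048  0.783  0.399] 7.151597556671276
t 25.6 p [ 0.5747 -0.1044  0.0844] az -9.64 tilt y [ 0.007 -0.013 -1.   ] F [-2.8 -0.3 11.5] open 0.006 q7 [ 19.  34. -21. 115.  22.  35. -27.]
264 [ 0.5781 -0.0882  0.107 ] [100  83  53]
267 [ 0.5778 -0.0898  0.1067] [86 73 49]
270 [ 0.5779 -0.0885  0.1149] [56 55 56]
273 [ 0.578  -0.088   0.1205] [56 55 55]
276 [ 0.578  -0.0878  0.125 ] [55 55 55]
279 [ 0.5779 -0.088   0.1282] [55 55 55]
282 [ 0.5779 -0.0877  0.1327] [58 57 58]
285 [ 0.5778 -0.0882  0.1348] [57 57 57]
288 [ 0.5778 -0.0881  0.1384] [66 65 65]
291 [ 0.5776 -0.089   0.1393] [77 76 76]
294 [ 0.5774 -0.0907  0.1385] [77 76 77]
```

View pics/t22.png

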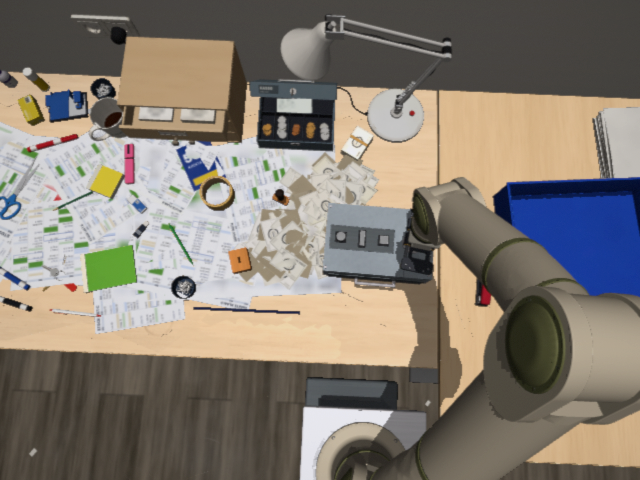

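View pics/s22.png

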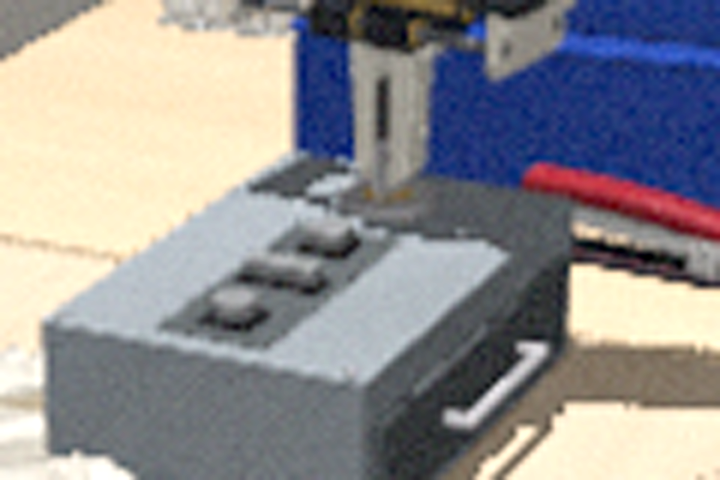

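The plug is hard on its stop: twist torque has risen to 0.4 N m, well above the 0.07 N m spring. The key is still home, with the bow top at about 0.139 and TCP z unchanged at 0.0844. In the top and scene views the push keys are up. The tape (217,193), stamp (281,197) and tub (184,287) are at their original pixels, and the visible end of the stapler is where it was, with the rest hidden by the arm. Handing in.

```bash
python3 -c "
from rig import sign_off
print(sign_off())"
```

```text
the job is handed in; nothing more can be done
None
```

I pressed the round, square and bar keys in turn, took the key from the block and pushed it home in the lock. I then turned it clockwise onto its stop and handed in at about 25.6 s, still gripping and holding it turned.

**Push keys:** each press ended on a hard stop, at 32 to 48 N. For the round key I also measured its top at 108.3 mm, which is fully down. The last scene view shows all three back up.

**Key home:** the bow top reads about 139 mm, where 140 mm is expected with the key fully home. The pins gave way under steady pushing, so I did not need to rock the key.

**Turn:** the gripper turned about 98°, which is 13° past the plug's 85° stop. The slot's play accounts for about 7° of that. The rest is probably the key twisting slightly in the pads or the arm giving. Twist torque rose to 0.4 N m, well above the spring's 0.07 N m, so I take the plug to be on its stop. I had no direct reading of its angle.

**Bystanders:** the tape roll, stamp and clip tub are at their original places in the last top view. The arm partly hides the stapler, but the end I can see has not moved.

**What disagreed:** the finger ends are about 29 mm behind the reported TCP, not at it as described. I found this when the first press met no key, then measured it by contact and allowed for it from then on.

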